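# Heft the torque adapters and lock the solid one into the bayonet socket

## Robot

A 6-joint arm with a two-finger parallel gripper is mounted at the origin on the work surface. World frame = base frame: x ahead of the robot, y to its left, z up, the work surface at z = 0. Lengths are in m, angles in rad, forces in N, time in s.
With the tool pointing down it reaches from about 0.3 to 0.95 m from the base axis. Payload 3.1 kg.
Tool frame: the origin (TCP) lies at the very end of the fingers, on their centre line; the grasp point (between the pads) lies 19 mm behind it (r.hold_point_z is the distance from the TCP to the grasp point, in m); x points along the fingers, z is the direction in which the jaws open and shut, and the axes are right-handed (so a half turn about x gives the same grasp; the last joint's range is limited). The gripper opens to 85 mm and grips with 20 to 120 N. Pads are 22 mm wide; open, the fingers measure 114 mm over their backs; the gripper's body (76 mm by 85 mm) begins 54 mm behind the grasp point. The pads swing forward as they close: fully open they stand 13 mm farther back than shut.
Start: joints at [-1.405, 0.308, 1.634, -0, 1.2, -0.07], TCP at [0.146, -0.608, 0.231] pointing down, gripper open.
Joint ranges: [-3.06, 3.06], [-0.79, 1.96], [0.05, 2.63], [-1.19, 4.34], [0.05, 2.64], [-2.94, 2.94]. Speed limits (rad/s): [2.79, 2.79, 3.14, 3.14, 3.14, 3.14].

## Interface

Orientations are given as a unit quaternion [w, x, y, z].
In Python, from cell import r, imaging, ticket gives the robot as it stands. The module is installed in compiled form; this text tells all that it offers.
- The arm moves only by the tool drive_tool, never from a script. Its argument "commands" is a list of rows, each a list of 5 numbers: the finger opening in mm, from 0 to 85.4, then the shift along the tool's x, y, z scaled (see below), then the turn about the tool's x scaled (see below). In form: [[claw, dx, dy, dz, twist], ...]. A call has exactly 5 rows; each row shifts and turns the commanded pose from where the row before left it, along the tool's axes as they then stand; what a row does not reach is not made up. The controller multiplies each number of a shift by 0.04 m and each number of a turn by 2 pi rad. A row lasts 1/8 s, in which the tool goes at most 62.5 mm and 10.7 degrees, less where a joint would pass 70% of its speed; a pose out of reach is approached as far as the arm can. A call with a number of a shift or a turn outside -1 to 1 is refused whole. A call with a gripper value outside its range is refused whole. The fingers move at their own pace and stop on an object; "force" is the grip in N (left out, the last holds). Time passes only in rows, so rows that do not move let the fingers close, or fill a call up. It gives the time, the measured TCP pose, the force and the opening at its end, in the units of the state.
- r.state(): the state, without advancing time (a new reading comes with each control period).
- imaging.read_camera(name): name is "scene" or "top" or "wrist"; returns a dict with "img" (400x640x3 uint8, red, green, blue), "range_z" (400x640 float32, m along the optical axis (not along the pixel's ray), 0 where there is no reading), "intrinsics" (3x3 intrinsics, pixels), "k1" (the pictures are not rectified: a ray, as slopes to the right and down, at radius r is drawn at 1 + k1 r^2 times it, then the intrinsics apply), "R" (3x3) and "t" (3): a world point X has camera coordinates R X + t; the wrist camera has in their place "mount" (4x4, takes a point from camera to tool coordinates, whose origin is the TCP and whose axes are the tool frame's). Camera axes: x right, y down, z forward; pixel columns grow to the right and rows downward; lengths in m; the calibration is good to about 2 mm. A picture is of the moment at which its call begins: read the wrist's pose just before it.
- ticket.job_done(): hands the job in, once; it reports no verdict.
Trained networks look in the newest picture that a camera, given by its name, has taken for a name from the list of things; names that differ only in an ending like _2 or _b are one class to them, and where a whole thing is asked for, a point or a joint stands for the part that bears it (a point fixed in the world has none). Each returns a list of dicts, best first, with "conf" (0 to 1); they miss things now and then, are a little off and sometimes report something else, mostly with a low value. They report only what shows in the picture. A call takes as long as a camera call.
- imaging.cut_out(target, camera): "region" (400x640 bool, what is visible of it) and "uv" ([column, row] in pixels, amid what is visible of it).
- imaging.landmark_of(target, camera): "uv" ([column, row] in pixels: a listed point, or the origin of a listed thing).
The state is a dict: "time": time; "joint_positions": joint angles; "qd": joint speeds; "effort": joint torques, N m; "tool_pos": TCP position; "eef_rot": TCP orientation; "wrist_force": force on the tool from outside, world axes, zero at the start; "wrist_torque": the same for the moment, N m; "grip_width": opening from 0.0 (shut) to 1.0 (fully open).
Only numpy, scipy, OpenCV 4.12 (cv2) and the standard library are available. Lean on these libraries where they do the work, as an engineer would, in place of code of your own. Each camera call takes 0.05 s, during which the arm holds its last target.

## Task

Of the three look-alike torque adapters on the bench only one is solid; the other two are bored hollow and weigh half as much, so lift each one to judge it by its weight. Set the two hollow ones down gently, upright in the steel tray, and fit the solid one in the bayonet socket: leaning on it only lightly, turn it until its lugs drop through the slots and its flange sits flush, then twist it clockwise (from above) as far as the stop without forcing it, and let go. Leave everything else on the bench where it is.

Things in the scene. Friction and masses are not known exactly. Their poses are not given: they have to be found in the camera images.
- adapter_1: chrome steel torque adapter, 86 mm tall, upright. Origin: centre of its foot, z up. Round spigot 38 mm diameter, 30 mm long, foot chamfered 3 mm; two bayonet lugs on its +x and -x sides, 9 mm wide, 8 to 16 mm above the foot, out to 26 mm from the axis; flange 60 mm diameter, 30 to 40 mm up; drive square 38 x 38 mm, 40 to 86 mm up, flats facing x and y: grip there
- adapter_2: torque adapter, outwardly identical to adapter_1, same origin and axes. One of the three is solid, about 0.84 kg, two are hollow, about 0.42 kg, each within 8 percent; which one is solid changes every time and only the weight shows it
- adapter_3: torque adapter, outwardly identical to adapter_1, same origin and axes
- socket: bayonet socket fixed to the bench: green foot 130 x 130 x 14 mm under a round body 90 mm diameter, rim 65 mm up. Origin: centre of its underside, z up. Bore 40.5 mm diameter, 32 mm deep. Lugs turned clockwise (from above) below the cap ring meet fixed stops when the adapter's x axis lies along the socket's x axis (either way round)
- socket_rim (a point): centre of the socket's mouth at rim level, axes as the socket's. The top 12 mm is a cap ring with two opposite 11 mm wide slots that pass the lugs. It is clamped anew each time: slots 32 to 92 degrees anticlockwise from above of the +x and -x axes, not measured, but seen or felt. Foot 30 mm below the rim when flush, 8 mm with lugs on top of the ring
- tray: low open steel tray fixed on the bench, 130 mm (its x) by 230 mm (its y), walls 22 mm high and 4 mm thick, floor 4 mm thick. Origin at the centre of its underside
- shim_1: loose brass shim ring 50 mm in diameter, 5 mm thick, lying flat. Origin at the centre of its underside
- shim_2: loose brass shim ring 60 mm in diameter, 5 mm thick, lying flat. Origin at the centre of its underside
- spline_stub: loose rusty steel spline shaft stub 43 mm in diameter, 90 mm tall, standing on end. Origin at the centre of its underside
- grease_tin: loose red enamel grease tin shaped like an oil can, 74 mm in diameter, 140 mm tall with its spout. Origin at the centre of its underside
- wrench: loose open-end wrench 200 mm long lying flat. Origin at mid-length, on its underside
- hammer: loose hammer 260 mm long lying flat. Origin near mid-length, on its underside

How it is judged:
At the end, for the whole second after the job is handed in: Solid adapter in the bayonet socket, upright, flange within 3 mm of flush, axis within 3 mm, turned to within 0.14 rad of the stop; both hollow ones upright on the tray's floor inside its walls (the tray bears under 6 N from each, so not the solid one); all at rest, bystanders in place (((horizontal distance between adapter_1 and socket_rim below 0.003 m and z of adapter_1 in the frame of socket_rim below -0.027 m and angle between adapter_1's own z axis and vertical below 0.06 rad and angle between the x axis of adapter_1 and the x axis of socket, either way round below 0.14 rad and linear speed of each of adapter_1, adapter_2, adapter_3 below 0.02 m/s and x of adapter_2 in the frame of tray between -0.05 and 0.05 m and y of adapter_2 in the frame of tray between -0.1 and 0.1 m and z of each of adapter_2, adapter_3 in the frame of tray below 0.01 m and angle between each of adapter_2, adapter_3's own z axis and vertical below 0.1 rad and contact force between adapter_2 and tray between 1.5 and 6 N and x of adapter_3 in the frame of tray between -0.05 and 0.05 m and y of adapter_3 in the frame of tray between -0.1 and 0.1 m and contact force between adapter_3 and tray between 1.5 and 6 N) or (horizontal distance between adapter_2 and socket_rim below 0.003 m and z of adapter_2 in the frame of socket_rim below -0.027 m and angle between adapter_2's own z axis and vertical below 0.06 rad and angle between the x axis of adapter_2 and the x axis of socket, either way round below 0.14 rad and linear speed of each of adapter_2, adapter_1, adapter_3 below 0.02 m/s and x of adapter_1 in the frame of tray between -0.05 and 0.05 m and y of adapter_1 in the frame of tray between -0.1 and 0.1 m and z of each of adapter_1, adapter_3 in the frame of tray below 0.01 m and angle between each of adapter_1, adapter_3's own z axis and vertical below 0.1 rad and contact force between adapter_1 and tray between 1.5 and 6 N and x of adapter_3 in the frame of tray between -0.05 and 0.05 m and y of adapter_3 in the frame of tray between -0.1 and 0.1 m and contact force between adapter_3 and tray between 1.5 and 6 N) or (horizontal distance between adapter_3 and socket_rim below 0.003 m and z of adapter_3 in the frame of socket_rim below -0.027 m and angle between adapter_3's own z axis and vertical below 0.06 rad and angle between the x axis of adapter_3 and the x axis of socket, either way round below 0.14 rad and linear speed of each of adapter_3, adapter_1, adapter_2 below 0.02 m/s and x of adapter_1 in the frame of tray between -0.05 and 0.05 m and y of adapter_1 in the frame of tray between -0.1 and 0.1 m and z of each of adapter_1, adapter_2 in the frame of tray below 0.01 m and angle between each of adapter_1, adapter_2's own z axis and vertical below 0.1 rad and contact force between adapter_1 and tray between 1.5 and 6 N and x of adapter_2 in the frame of tray between -0.05 and 0.05 m and y of adapter_2 in the frame of tray between -0.1 and 0.1 m and contact force between adapter_2 and tray between 1.5 and 6 N))); the robot touches nothing.
It fails at once if an adapter is pressed, forced or struck against the bayonet socket with more than 80 N in all (contact force between any of adapter_1, adapter_2, adapter_3 and socket above 80 N).
It fails at once if an adapter is dropped or pressed into the tray with more than 80 N in all (contact force between any of adapter_1, adapter_2, adapter_3 and tray above 80 N).
It fails at once if a bystander (shim rings, spline stub, grease tin, wrench, hammer) is moved by more than 20 mm (distance of any of shim_1, shim_2, spline_stub, grease_tin, wrench, hammer from where it was at the start of the episode above 0.02 m).
It also fails if it takes over 72 s, if anything falls off the work surface, if the arm or the gripper's body presses on something with over 40 N, if the wrist force passes 120 N, or if a joint passes its speed limit or range.

## Working session

There is one attempt and no reset: what is moved stays moved. The work goes in short steps, Python scripts to look and compute and a tool call to move; the robot and the scene stay as the last step left them, time stands still between calls to the robot, and variables do not carry over. Pictures are saved under pics/ and viewed, and the job is handed in when it is done.

Besides the shell and the picture viewer there is one more tool, called after "Call:" as name([rows], argument=value, ...), one row to a line, values as JSON. drive_tool: Moves the arm, as the interface text tells. Shifts and turns lie within -1 to 1; 1 stands for 0.04 m of shift or 2 pi rad of turn. Its arguments: {"type":"object","properties":{"commands":{"type":"array"},"force":{"type":"number"}},"required":["commands"]}

```bash
mkdir -p pics; ls
python3 - <<'E'
from cell import r, imaging, ticket
import cv2,numpy as np
s=r.state();print(s, r.hold_point_z)
for n in ["scene","top","wrist"]:
    c=imaging.read_camera(n)
    cv2.imwrite(f"pics/{n}0.png",c["img"][:,:,::-1])
    np.savez(f"{n}0.npz",**c)
    print(n,c["intrinsics"],c["k1"],c.get("R"),c.get("t"),c.get("mount"))
E
```

```text
pics
{'time': 0.0, 'joint_positions': array([-1.40466911e+00,  3.09004022e-01,  1.63520516e+00, -1.48537460e-05,
        1.19968610e+00, -6.97216653e-02]), 'qd': array([-0.00041095,  0.00162125,  0.0003665 ,  0.00082124,  0.00158442,
        0.00071938]), 'effort': array([-4.83763677e-05, -4.15251017e+01, -2.76661956e+01,  3.06657637e-05,
        1.00946552e-02,  1.39359361e-06]), 'tool_pos': array([ 0.14586172, -0.6068908 ,  0.23003882]), 'eef_rot': array([ 0.55474794,  0.43824367,  0.55595997, -0.43715641]), 'wrist_force': array([ 0.44832973,  0.15134526, -0.19512315]), 'wrist_torque': array([ 0.01371424, -0.01069832, -0.01903912]), 'grip_width': 0.9985167848353294} 0.0187
scene [[432.37131616   0.         319.07496547]
 [  0.         432.37131616 200.80582754]
 [  0.           0.           1.        ]] -0.09590661323282258 [[-0.32293067  0.94640476 -0.0058149 ]
 [ 0.52332034  0.17344041 -0.83429866]
 [-0.78857568 -0.27246368 -0.55128208]] [ 0.19861602 -0.20306722  1.47453291] None
top [[402.40018566   0.         316.51743794]
 [  0.         402.40018566 203.01487883]
 [  0.           0.           1.        ]] -0.00985017854912174 [[-0.01437706 -0.99989233  0.00293808]
 [-0.99437805  0.01398936 -0.10495993]
 [ 0.10490753 -0.00443057 -0.99447211]] [-0.00538011  0.5538755   0.85482427] None
wrist [[323.93546584   0.         319.51843808]
 [  0.         323.93546584 190.72206524]
 [  0.           0.           1.        ]] -0.03255533684744414 None None [[ 1.82629225e-04 -3.04356124e-01  9.52558301e-01 -1.42787682e-01]
 [ 3.37900248e-04 -9.52558243e-01 -3.04356171e-01  7.73429133e-02]
 [ 9.99999926e-01  3.77454018e-04 -7.11229637e-05 -4.60480819e-04]
 [ 0.00000000e+00  0.00000000e+00  0.00000000e+00  1.00000000e+00]]
```

View pics/top0.png

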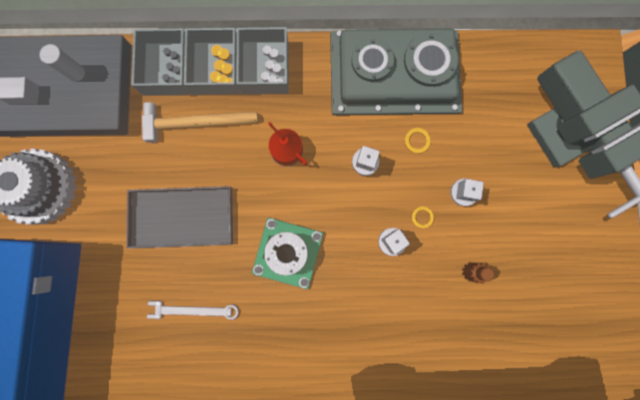

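View pics/scene0.png

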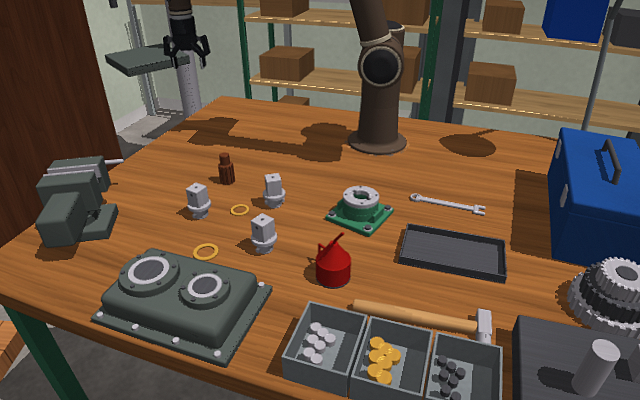

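View pics/wrist0.png

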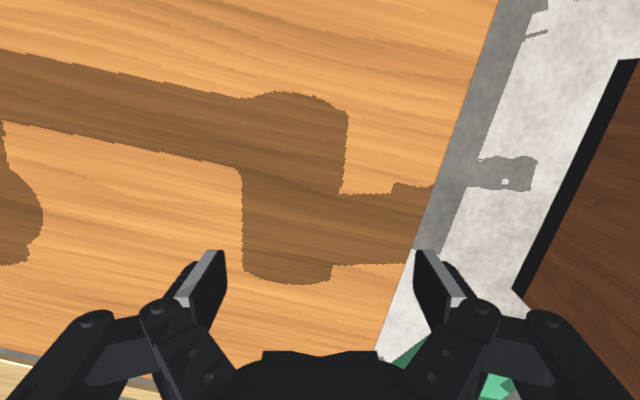

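```bash
cat > h.py <<'E'
import numpy as np, cv2
from scipy.spatial.transform import Rotation as Ro
def rays(K,k1,uv):
    uv=np.asarray(uv,float).reshape(-1,2)
    d=np.c_[(uv[:,0]-K[0,2])/K[0,0],(uv[:,1]-K[1,2])/K[1,1]]
    return cv2.undistortPoints(uv.reshape(-1,1,2),K,np.array([k1,0,0,0.])).reshape(-1,2)
def ext(c,s=None):
    # returns R (cam->world), p
    if c.get("R") is not None: return c["R"].T, -c["R"].T@c["t"]
    q=s["eef_rot"]; Rt=Ro.from_quat([q[1],q[2],q[3],q[0]]).as_matrix()
    m=c["mount"]; return Rt@m[:3,:3], Rt@m[:3,3]+s["tool_pos"]
def cloud(c,s=None):
    v,u=np.mgrid[0:400,0:640]
    d=rays(c["intrinsics"],c["k1"],np.c_[u.ravel(),v.ravel()])
    z=c["range_z"].ravel()[:,None]
    P=np.c_[d*z,z]; R,p=ext(c,s)
    W=P@R.T+p; W[z[:,0]==0]=np.nan
    return W.reshape(400,640,3)
def onplane(c,uv,zw,s=None):
    d=rays(c["intrinsics"],c["k1"],uv); R,p=ext(c,s)
    w=np.c_[d,np.ones(len(d))]@R.T
    return p+w*((zw-p[2])/w[:,2])[:,None]
def proj(c,X,s=None):
    R,p=ext(c,s); x=(np.atleast_2d(X)-p)@R
    return cv2.projectPoints(x,np.zeros(3),np.zeros(3),c["intrinsics"],np.array([c["k1"],0,0,0.]))[0].reshape(-1,2)
E
cat > a.py <<'E'
from h import *
from cell import imaging
c=imaging.read_camera("top"); W=cloud(c)
print("bench z",np.nanmedian(W[150:230,480:600,2]))
for n in ["adapter_1","socket","socket_rim","tray","shim_1","shim_2","spline_stub","grease_tin","wrench","hammer"]:
    for d in imaging.landmark_of(n,"top"): print(n,round(d["conf"],2),np.round(d["uv"]),np.round(onplane(c,d["uv"],.065 if n=="socket_rim" else 0)[0],3))
for d in imaging.cut_out("adapter_1","top"):
    m=d["region"]; P=W[m]; P=P[np.isfinite(P[:,0])]
    t=P[abs(P[:,2]-.086)<.006]
    if len(t)<20: print("few",len(t),d["conf"]);continue
    rc=cv2.minAreaRect((t[:,:2]*1000).astype(np.float32)); print("adp",d["conf"],d["uv"],len(t),t[:,2].mean(),rc, t[:,:2].mean(0))
for n,z in [("tray",.022),("socket",.065)]:
  for d in imaging.cut_out(n,"top")[:1]:
    P=W[d["region"]]; print(n,np.nanpercentile(P[:,2],[1,10,50,90,99]))
    t=P[abs(P[:,2]-z)<.006]; print(len(t),cv2.minAreaRect((t[:,:2]*1000).astype(np.float32)))
    rc=cv2.minAreaRect((P[np.isfinite(P[:,0])][:,:2]*1000).astype(np.float32));print(rc)
im=c["img"][130:300,230:510]; cv2.imwrite("pics/topz.png",cv2.resize(im,None,fx=2.85,fy=2.85,interpolation=cv2.INTER_CUBIC)[:,:,::-1])
E
python3 a.py
```

```text
bench z -0.0002554431890220421
adapter_1 0.95 [461. 197.] [ 0.567 -0.344  0.   ]
adapter_1 0.7 [386. 244.] [ 0.461 -0.169  0.   ]
adapter_1 0.69 [363. 165.] [ 0.643 -0.122  0.   ]
adapter_1 0.21 [193. 309.] [0.326 0.263 0.   ]
socket 0.96 [289. 254.] [0.444 0.051 0.   ]
socket 0.71 [180. 217.] [0.529 0.295 0.   ]
tray 0.58 [182. 218.] [0.527 0.291 0.   ]
shim_1 0.58 [420. 138.] [ 0.705 -0.255  0.   ]
shim_1 0.57 [420. 215.] [ 0.526 -0.249  0.   ]
shim_1 0.48 [183. 217.] [0.529 0.289 0.   ]
shim_2 0.58 [420. 138.] [ 0.705 -0.255  0.   ]
shim_2 0.57 [420. 215.] [ 0.526 -0.249  0.   ]
shim_2 0.48 [183. 217.] [0.529 0.289 0.   ]
spline_stub 0.7 [472. 269.] [ 0.404 -0.36   0.   ]
grease_tin 0.6 [286. 149.] [0.683 0.055 0.   ]
wrench 0.57 [196. 313.] [0.316 0.257 0.   ]
hammer 0.97 [201. 124.] [0.745 0.251 0.   ]
hammer 0.25 [421. 218.] [ 0.519 -0.25   0.   ]
adp 0.77 [368.6, 161.5] 307 0.0853878220839373 ((642.2080688476562, -121.75823974609375), (37.51674270629883, 36.19073486328125), 70.7158203125) [ 0.64144021 -0.12120741]
adp 0.7 [393.9, 241.6] 335 0.08568335228004499 ((467.5428466796875, -175.08213806152344), (35.96990203857422, 38.73598098754883), 34.43613815307617) [ 0.46734055 -0.17456607]
adp 0.59 [466.4, 196.1] 334 0.08535492890771369 ((571.4299926757812, -336.76068115234375), (38.321876525878906, 37.00167465209961), 77.53787231445312) [ 0.57114521 -0.33632532]
few 0 0.55
tray [0.00036901 0.00218252 0.00437581 0.01507071 0.02366847]
586 ((528.7107543945312, 293.5003662109375), (127.97315979003906, 232.0953826904297), 1.258774995803833)
((528.5888061523438, 293.220947265625), (128.19879150390625, 232.55029296875), 1.4046976566314697)
socket [0.00206542 0.01251799 0.01915269 0.06549658 0.06753976]
1078 ((445.4775390625, 52.18833541870117), (87.78820037841797, 84.8712387084961), 89.27133178710938)
((445.5613708496094, 54.45295715332031), (132.92657470703125, 132.8180389404297), 73.22450256347656)
```

View pics/topz.png

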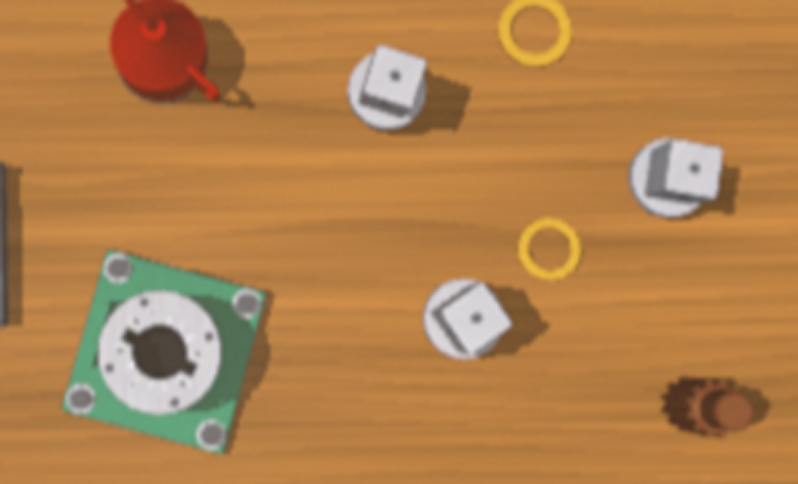

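```bash
cat > g.py <<'E'
from h import *
from cell import r
import sys
def Rt(s):
    q=s["eef_rot"]; return Ro.from_quat([q[1],q[2],q[3],q[0]]).as_matrix()
def info(s=None):
    s=s or r.state(); R=Rt(s); 
    print("t",round(s["time"],2),"tcp",np.round(s["tool_pos"],4),"jaw yaw",round(np.degrees(np.arctan2(R[1,2],R[0,2])),1),"x",np.round(R[:,0],3),"F",np.round(s["wrist_force"],2),"T",np.round(s["wrist_torque"],2),"gw",round(s["grip_width"],3),"q",np.round(s["joint_positions"],2))
    return s
def go(x,y,z,yaw,s=None,mod=180):
    s=s or r.state(); R=Rt(s); y0=np.degrees(np.arctan2(R[1,2],R[0,2]))
    d=(yaw-y0+mod/2)%mod-mod/2
    tw=-d/360   # cw positive
    D=np.array([x,y,z])-s["tool_pos"]
    R2=Ro.from_euler('z',d,degrees=True).as_matrix()@R
    print(f"to {x,y,z,yaw}: twist deg {-d:.1f} total {tw:.4f} q6now {s['joint_positions'][5]:.2f}; before-twist units {np.round(D@R/.04,3)} ; after-twist units {np.round(D@R2/.04,3)}")
if __name__=="__main__":
    s=info()
    if len(sys.argv)>4: go(*map(float,sys.argv[1:]))
E
python3 g.py .571 -.337 .15 77.5; python3 g.py .571 -.337 .15 -12.5;python3 - <<'E'
import cv2
a=cv2.imread("pics/scene0.png")[165:265,170:400]
cv2.imwrite("pics/sz.png",cv2.resize(a,None,fx=3.4,fy=3.4,interpolation=cv2.INTER_CUBIC))
E
```

```text
t 0.85 tcp [ 0.146  -0.6077  0.2313] jaw yaw -76.5 x [ 0. -0. -1.] F [-0.05 -0.12  1.01] T [-0.02 -0.04 -0.02] gw 0.998 q [-1.4   0.31  1.63  0.    1.2  -0.07]
to (0.571, -0.337, 0.15, 77.5): twist deg 26.0 total 0.0722 q6now -0.07; before-twist units [ 2.033 11.913 -4.099] ; after-twist units [ 2.032  8.909 -8.908]
t 0.85 tcp [ 0.146  -0.6077  0.2313] jaw yaw -76.5 x [ 0. -0. -1.] F [-0.05 -0.12  1.01] T [-0.02 -0.04 -0.02] gw 0.998 q [-1.4   0.31  1.63  0.    1.2  -0.07]
to (0.571, -0.337, 0.15, -12.5): twist deg -64.0 total -0.1778 q6now -0.07; before-twist units [ 2.033 11.913 -4.099] ; after-twist units [2.034 8.908 8.908]
```

View pics/sz.png

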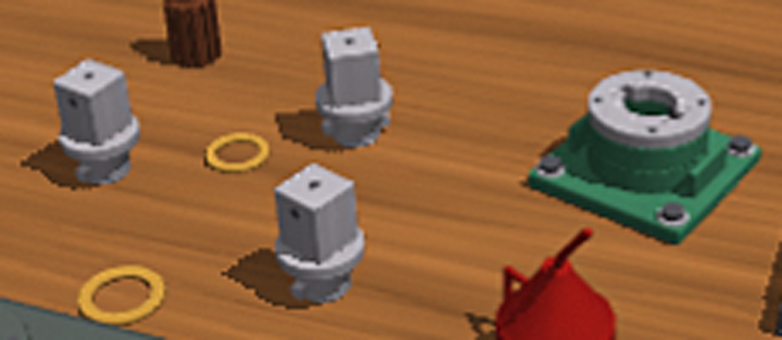

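Call:
drive_tool([
  [85, 0, 1, -0.35, 0],
  [85, 0, 1, -0.35, 0],
  [85, 0, 1, -0.35, 0],
  [85, 0, 1, -0.35, 0],
  [85, 0, 1, -0.35, 0],
], force=60)

```text
time: 1.48
tool_pos: [0.3252, -0.4922, 0.2315]
eef_rot: [0.555, 0.438, 0.555, -0.438]
wrist_force: [-1.0, -0.6, -0.6]
grip_width: 0.995
```

Call:
drive_tool([
  [85, 0, 1, -0.35, -0.0296],
  [85, 0, 0, 0, -0.0296],
  [85, 0, 0, 0, -0.0296],
  [85, 0, 0, 0, -0.0296],
  [85, 0, 0, 0, -0.0296],
])

```text
time: 2.1
tool_pos: [0.3598, -0.4699, 0.2313]
eef_rot: [0.693, 0.14, 0.693, -0.14]
wrist_force: [0.0, 0.3, -0.4]
grip_width: 0.992
```

```bash
cat > w.py <<'E'
from g import *
from cell import imaging
n=sys.argv[1]
s=info(); c=imaging.read_camera("wrist"); 
cv2.imwrite(f"pics/{n}.png",c["img"][:,:,::-1]); np.savez(f"{n}.npz",s_pos=s["tool_pos"],s_rot=s["eef_rot"],**c)
E
python3 w.py w1; python3 g.py .571 -.337 .15 -12.5
```

```text
t 2.1 tcp [ 0.3598 -0.4699  0.2313] jaw yaw -22.8 x [ 0. -0. -1.] F [ 0.04  0.29 -0.39] T [-0.01  0.   -0.01] gw 0.992 q [-0.99  0.24  1.71  0.    1.18 -0.59]
t 2.15 tcp [ 0.3598 -0.4699  0.2313] jaw yaw -22.6 x [ 0. -0. -1.] F [-0.22 -0.56  0.32] T [-0.04 -0.    0.06] gw 0.999 q [-0.99  0.24  1.71  0.    1.18 -0.6 ]
to (0.571, -0.337, 0.15, -12.5): twist deg -10.1 total -0.0281 q6now -0.60; before-twist units [2.033 5.099 3.595] ; after-twist units [2.033 4.387 4.435]
```

View pics/w1.png

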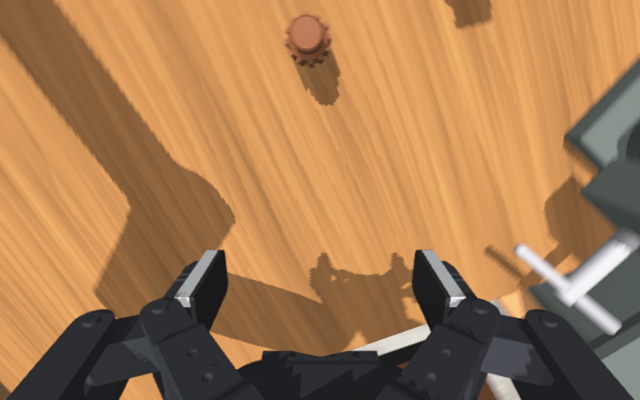

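Run:
```python
from h import *
c=dict(np.load("scene0.npz",allow_pickle=True)); c={k:c[k] for k in c if k!="mount"}; c["k1"]=float(c["k1"])
W=cloud(c)
out=[]
for (x,y,a) in [(.642,-.122,70.7),(.467,-.175,34.4),(.571,-.337,77.5)]:
    # refine offset by depth: top face points
    u,v=proj(c,[[x,y,.086]])[0]; u0,v0=int(u)-22,int(v)-14
    S=10
    row=[]
    for k in (None,0,1):
        im=cv2.resize(c["img"][v0:v0+50,u0:u0+44],None,fx=S/2*1.2,fy=S/2*1.2,interpolation=cv2.INTER_CUBIC).copy(); f=S/2*1.2
        if k is not None:
            an=np.radians(a+90*k); ex=np.array([np.cos(an),np.sin(an),0]); ey=np.array([-ex[1],ex[0],0])
            for sg in (1,-1):
                P=[np.array([x,y,z])+sg*ex*26+0 if 0 else np.array([x,y,z])+sg*ex*.026+ey*w for z,w in [(.008,-.0045),(.008,.0045),(.016,.0045),(.016,-.0045)]]
                q=((proj(c,P)-[u0,v0]+.5)*f).astype(np.int32); cv2.polylines(im,[q],True,(255,0,0) if sg==1 else (0,0,255),1)
            t=np.linspace(0,2*np.pi,60)
            for R_,z in [(.03,.03),(.019,0)]:
                q=((proj(c,np.c_[x+R_*np.cos(t),y+R_*np.sin(t),0*t+z])-[u0,v0]+.5)*f).astype(np.int32); cv2.polylines(im,[q],True,(0,120,0),1)
        row.append(im)
    out.append(np.hstack(row))
o=np.vstack(out); print(o.shape)
cv2.imwrite("pics/lug.png",cv2.resize(o,(int(o.shape[1]*.75),int(o.shape[0]*.66)))[:,:,::-1])
```

```text
(900, 792, 3)
```

View pics/lug.png

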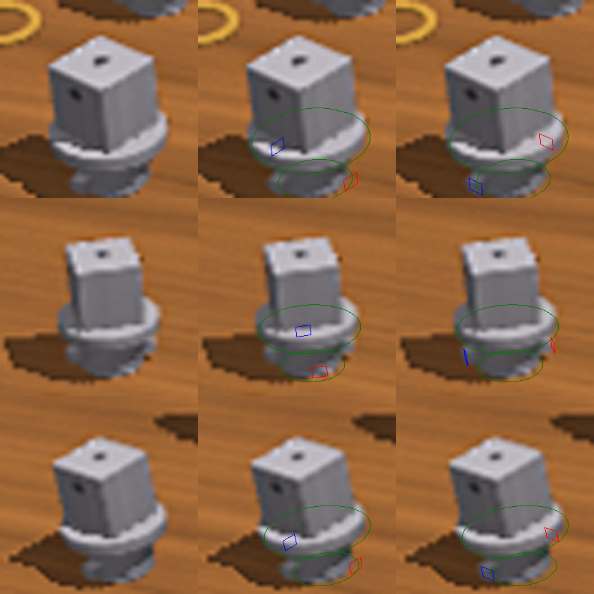

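Call:
drive_tool([
  [85, 0, 0, 0, -0.0281],
  [85, 0.3, 1, 1, 0],
  [85, 0.5, 1, 1, 0],
  [85, 0.6, 1, 1, 0],
  [85, 0.6, 1, 1, 0],
])

```text
time: 2.78
tool_pos: [0.5534, -0.3496, 0.1509]
eef_rot: [0.703, 0.081, 0.702, -0.082]
wrist_force: [0.9, -0.7, 0.3]
grip_width: 0.996
```

```bash
python3 w.py w2; python3 g.py .571 -.337 .12 -12.5
```

```text
t 2.77 tcp [ 0.5534 -0.3496  0.1509] jaw yaw -13.3 x [ 0.001 -0.001 -1.   ] F [ 0.89 -0.72  0.33] T [-0.04  0.01  0.01] gw 0.996 q [-0.63  0.44  1.62 -0.    1.08 -0.4 ]
t 2.83 tcp [ 0.5575 -0.3436  0.1469] jaw yaw -13.1 x [ 0.002  0.006 -1.   ] F [ 3.19  0.96 -2.19] T [ 0.04 -0.08 -0.02] gw 0.996 q [-0.62  0.45  1.62  0.01  1.07 -0.4 ]
to (0.571, -0.337, 0.12, -12.5): twist deg -0.6 total -0.0016 q6now -0.40; before-twist units [0.675 0.234 0.29 ] ; after-twist units [0.675 0.231 0.292]
```

View pics/w2.png

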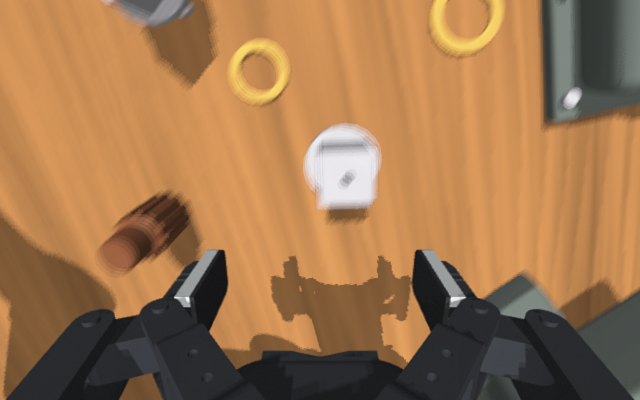

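Call:
drive_tool([
  [85, 0.1, 0, 0, 0],
  [85, 0, 0, 0, 0],
  [85, 0, 0, 0, 0],
  [85, 0, 0, 0, 0],
  [85, 0, 0, 0, 0],
])

```text
time: 3.45
tool_pos: [0.5515, -0.3512, 0.148]
eef_rot: [0.703, 0.081, 0.702, -0.081]
wrist_force: [-0.8, -0.5, 0.0]
grip_width: 0.993
```

```bash
cat > wa.py <<'E'
from g import *
from cell import imaging
s=info(); c=imaging.read_camera("wrist"); W=cloud(c,s)
cv2.imwrite(f"pics/{sys.argv[1]}.png",c["img"][:,:,::-1])
for d in imaging.cut_out("adapter_1","wrist"):
    P=W[d["region"]]; P=P[np.isfinite(P[:,0])]; t=P[abs(P[:,2]-.086)<.005]
    if len(t)<50: continue
    # largest comp approx
    rc=cv2.minAreaRect((t[:,:2]*1000).astype(np.float32)); print(round(d["conf"],2),np.round(d["uv"]),len(t),np.round(t[:,2].mean(),4),np.round(rc[0],1),np.round(rc[1],1),round(rc[2],1),"mean",np.round(t[:,:2].mean(0),4))
if len(sys.argv)>2: go(*map(float,sys.argv[2:]))
E
python3 wa.py w3 .571 -.337 .047 -12.5
```

```text
t 3.45 tcp [ 0.5515 -0.3512  0.148 ] jaw yaw -13.2 x [ 0.001 -0.001 -1.   ] F [-0.77 -0.47  0.  ] T [-0.    0.07 -0.02] gw 0.993 q [-0.63  0.44  1.63 -0.    1.07 -0.4 ]
0.6 [339. 169.] 3182 0.086 [ 572.  -336.3] [38.  38.1] 78.9 mean [ 0.5721 -0.3352]
to (0.571, -0.337, 0.047, -12.5): twist deg -0.6 total -0.0018 q6now -0.40; before-twist units [2.516 0.447 0.392] ; after-twist units [2.516 0.443 0.397]
```

Call:
drive_tool([
  [85, 0.0, 0.232, 0.216, -0.006],
  [85, 0.4, 0.232, 0.215, 0],
  [85, 0.8, 0, 0, 0],
  [85, 0.8, 0, 0, 0],
  [85, 0.52, 0, 0, 0],
])

```text
time: 4.18
tool_pos: [0.5718, -0.334, 0.0432]
eef_rot: [0.703, 0.068, 0.705, -0.066]
wrist_force: [0.5, -0.2, -0.4]
grip_width: 0.992
```

```bash
python3 g.py .572 -.3363 .047 -11.1
```

```text
t 4.17 tcp [ 0.5718 -0.334   0.0432] jaw yaw -10.9 x [-0.003  0.002 -1.   ] F [ 0.51 -0.25 -0.42] T [-0.   -0.01 -0.03] gw 0.992 q [-0.59  0.59  1.64  0.    0.91 -0.4 ]
to (0.572, -0.3363, 0.047, -11.1): twist deg 0.2 total 0.0006 q6now -0.40; before-twist units [-0.094 -0.056  0.016] ; after-twist units [-0.094 -0.056  0.016]
```

Call:
drive_tool([
  [85, -0.12, -0.05, 0, 0],
  [36, 0, 0, 0, 0],
  [36, 0, 0, 0, 0],
  [36, 0, 0, 0, 0],
  [36, 0, 0, 0, 0],
], force=70)

```text
time: 4.8
tool_pos: [0.5729, -0.3385, 0.0531]
eef_rot: [0.705, 0.067, 0.703, -0.068]
wrist_force: [-1.9, -0.1, 6.2]
grip_width: 0.44
```

Call:
drive_tool([
  [30, 0, 0, 0, 0],
  [30, -0.5, 0, 0, 0],
  [30, -1, 0, 0, 0],
  [30, -1, 0, 0, 0],
  [30, -1, 0, 0, 0],
])

```text
time: 5.42
tool_pos: [0.5714, -0.3372, 0.1921]
eef_rot: [0.703, 0.068, 0.704, -0.067]
wrist_force: [-1.0, -0.4, -3.9]
grip_width: 0.429
```

Call:
drive_tool([
  [30, -1, 0, 0, 0],
  [30, 0, 0, 0, 0],
  [30, 0, 0, 0, 0],
  [30, 0, 0, 0, 0],
  [30, 0, 0, 0, 0],
])

```text
time: 6.05
tool_pos: [0.5711, -0.3371, 0.2288]
eef_rot: [0.703, 0.068, 0.705, -0.067]
wrist_force: [0.1, -0.0, -3.8]
grip_width: 0.435
```

Run:
```python
from g import *
from cell import imaging
fs=[]
s=info()
for i in range(3):
    c=imaging.read_camera("scene"); s=r.state(); fs.append(s["wrist_force"])
print(np.round(fs,2))
cv2.imwrite("pics/s1.png",c["img"][:,:,::-1])
u,v=proj(c,[s["tool_pos"]])[0].astype(int); print(u,v)
cv2.imwrite("pics/s1z.png",cv2.resize(c["img"][max(0,v-50):v+50,u-60:u+60],None,fx=6,fy=6,interpolation=cv2.INTER_CUBIC)[:,:,::-1])
```

```text
t 6.05 tcp [ 0.5711 -0.3371  0.2288] jaw yaw -10.9 x [-0.003  0.002 -1.   ] F [ 0.13 -0.04 -3.84] T [-0.04  0.    0.02] gw 0.435 q [-0.6   0.39  1.54  0.    1.22 -0.41]
[[ 0.47  0.45 -4.26]
 [ 0.53  0.29 -4.22]
 [ 0.82 -0.67 -4.18]]
186 134
```

View pics/s1z.png

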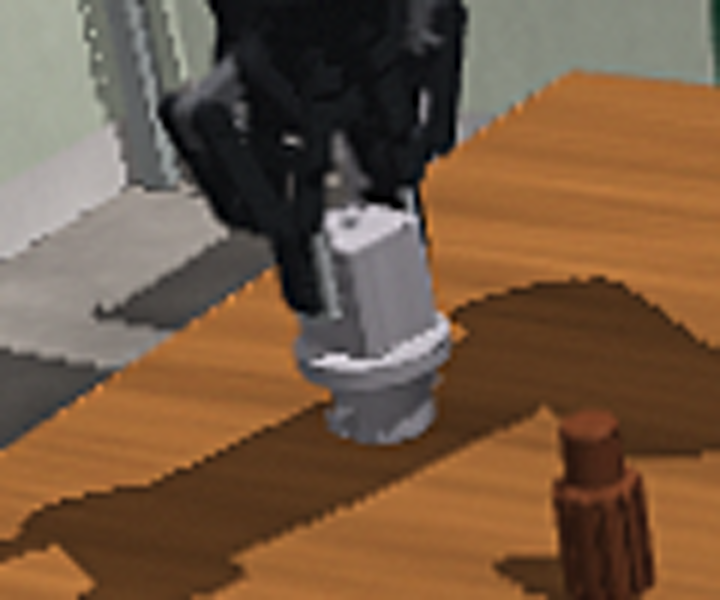

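Call:
drive_tool([
  [30, 0, 1, -0.26, 0],
  [30, 0, 1, -0.26, 0],
  [30, 0, 1, -0.26, 0],
  [30, 0, 1, -0.26, 0],
  [30, 0, 1, -0.26, 0],
])

```text
time: 6.82
tool_pos: [0.559, -0.1303, 0.2314]
eef_rot: [0.704, 0.067, 0.704, -0.067]
wrist_force: [-0.4, -0.7, -4.7]
grip_width: 0.433
```

Call:
drive_tool([
  [30, 0, 1, -0.26, 0],
  [30, 0, 1, -0.26, 0],
  [30, 0, 1, -0.26, 0],
  [30, 0, 1, -0.26, 0],
  [30, 0, 1, -0.26, 0],
])

```text
time: 7.45
tool_pos: [0.5459, 0.076, 0.2315]
eef_rot: [0.704, 0.067, 0.704, -0.067]
wrist_force: [0.1, 1.0, -4.7]
grip_width: 0.436
```

Call:
drive_tool([
  [30, 0, 1, -0.26, 0],
  [30, 0, 1, -0.26, 0],
  [30, 0, 1, -0.26, 0],
  [30, 0, 1, -0.26, 0],
  [30, 0, 1, -0.26, 0],
])

```text
time: 8.07
tool_pos: [0.5327, 0.2823, 0.2314]
eef_rot: [0.704, 0.067, 0.704, -0.067]
wrist_force: [-0.4, 0.2, -3.8]
grip_width: 0.432
```

```bash
python3 w.py w4;python3 g.py .5276 .3435 .1 -11
```

```text
t 8.07 tcp [0.5327 0.2823 0.2314] jaw yaw -10.9 x [ 0.001  0.    -1.   ] F [-0.43  0.22 -3.76] T [-0.03 -0.01  0.  ] gw 0.432 q [ 0.42  0.27  1.69 -0.    1.19  0.61]
t 8.12 tcp [0.5321 0.2882 0.2317] jaw yaw -10.8 x [ 0.001  0.007 -1.   ] F [ 0.01  4.47 -4.74] T [ 0.38 -0.04 -0.01] gw 0.434 q [0.42 0.27 1.69 0.01 1.19 0.61]
to (0.5276, 0.3435, 0.1, -11.0): twist deg 0.2 total 0.0005 q6now 0.61; before-twist units [ 3.302  1.313 -0.369] ; after-twist units [ 3.302  1.312 -0.373]
```

View pics/w4.png

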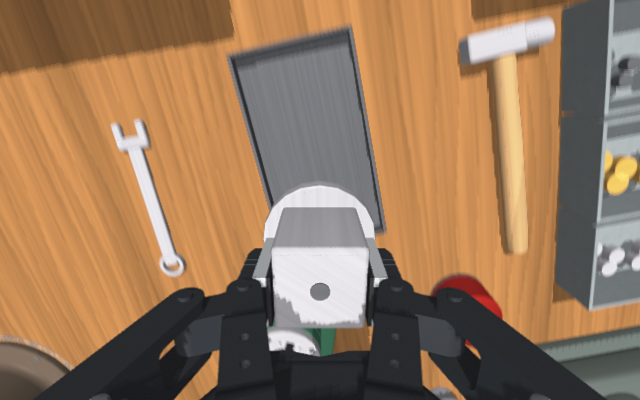

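Call:
drive_tool([
  [30, 0.2, 0.74, -0.21, 0],
  [30, 0.8, 0.74, -0.21, 0],
  [30, 1, 0, 0, 0],
  [30, 1, 0, 0, 0],
  [30, 0.5, 0, 0, 0],
])

```text
time: 8.75
tool_pos: [0.5258, 0.3413, 0.0884]
eef_rot: [0.702, 0.066, 0.705, -0.068]
wrist_force: [0.2, -0.8, -4.7]
grip_width: 0.437
```

```bash
cat > f.py <<'E'
from g import *
from cell import imaging
s=info(); c=imaging.read_camera("wrist"); W=cloud(c,s)
# flange/top heights near TCP
D=W-s["tool_pos"]; m=(np.hypot(D[...,0],D[...,1])<.032)
z=W[m][:,2]; h,e=np.histogram(z[np.isfinite(z)],bins=np.arange(s["tool_pos"][2]-.03,s["tool_pos"][2]+.06,.001))
R=Rt(s); dy=(D@R)[...,1]; dz=(D@R)[...,2]
for i in np.argsort(h)[::-1][:5]: print(round(e[i]-s["tool_pos"][2],4),h[i])
top=m&(abs(W[...,2]-(s["tool_pos"][2]+.036))<.006)
t=np.c_[dy[top],dz[top]]; 
if len(t)>100:
  rc=cv2.minAreaRect((t*1000).astype(np.float32)); print("top in tool yz mm",np.round(rc[0],1),np.round(rc[1],1),round(rc[2],1),"z rel tcp",np.median(W[top][:,2])-s["tool_pos"][2])
cv2.imwrite(f"pics/{sys.argv[1]}.png",c["img"][:,:,::-1])
E
python3 f.py w5
```

```text
t 8.75 tcp [0.5258 0.3413 0.0884] jaw yaw -10.9 x [-0.004 -0.002 -1.   ] F [ 0.2  -0.81 -4.73] T [-0.01  0.06  0.04] gw 0.437 q [ 0.51  0.48  1.72 -0.    0.95  0.7 ]
0.033 3674
0.032 3312
-0.014 1028
-0.013 828
0.031 555
top in tool yz mm [ 1.9 -0.1] [38.5 62.4] 0.4 z rel tcp 0.033114724442697224
```

Call:
drive_tool([
  [30, 0.35, 0, 0, 0],
  [30, 0.25, 0, 0, 0],
  [30, 0.06, 0, 0, 0],
  [30, 0.04, 0, 0, 0],
  [30, 0.03, 0, 0, 0],
])

```text
time: 9.43
tool_pos: [0.528, 0.3425, 0.0627]
eef_rot: [0.704, 0.068, 0.703, -0.067]
wrist_force: [0.4, 0.6, -4.7]
grip_width: 0.432
```

Call:
drive_tool([
  [30, 0.03, 0, 0, 0],
  [30, 0.02, 0, 0, 0],
  [30, 0.02, 0, 0, 0],
  [30, 0.02, 0, 0, 0],
  [30, 0, 0, 0, 0],
])

```text
time: 10.05
tool_pos: [0.5274, 0.3422, 0.0583]
eef_rot: [0.704, 0.067, 0.704, -0.067]
wrist_force: [0.8, -0.1, -3.7]
grip_width: 0.434
```

Call:
drive_tool([
  [30, 0.02, 0, 0, 0],
  [30, 0.02, 0, 0, 0],
  [30, 0.02, 0, 0, 0],
  [30, 0, 0, 0, 0],
  [30, 0, 0, 0, 0],
])

```text
time: 10.68
tool_pos: [0.5276, 0.3424, 0.0571]
eef_rot: [0.704, 0.067, 0.704, -0.067]
wrist_force: [-3.8, -1.6, 5.8]
grip_width: 0.438
```

Contact (upward 6 N). Release and rise.

Call:
drive_tool([
  [60, 0, 0, 0, 0],
  [60, 0, 0, 0, 0],
  [60, 0, 0, 0, 0],
  [60, -0.5, 0, 0, 0],
  [60, -1, 0, 0, 0],
])

```text
time: 11.3
tool_pos: [0.5262, 0.3415, 0.1156]
eef_rot: [0.703, 0.067, 0.705, -0.068]
wrist_force: [-0.3, 0.2, 1.2]
grip_width: 0.703
```

Call:
drive_tool([
  [60, -1, 0, 0, 0],
  [60, -0.6, -0.5, 0, 0],
  [60, 0, -1, 0.5, 0],
  [60, 0, -1, 0.5, 0],
  [60, 0, -1, 0.5, 0],
])

```text
time: 11.92
tool_pos: [0.5608, 0.1924, 0.1821]
eef_rot: [0.705, 0.068, 0.703, -0.067]
wrist_force: [-0.1, 0.7, -0.2]
grip_width: 0.707
```

```bash
python3 wa.py w6 .642 -.122 .15 -19.3; python3 g.py .642 -.122 .15 -19.3
```

```text
t 11.93 tcp [0.5608 0.1924 0.1821] jaw yaw -10.9 x [ 0.003  0.001 -1.   ] F [-0.06  0.68 -0.21] T [-0.03 -0.03 -0.04] gw 0.707 q [ 0.26  0.3   1.76 -0.    1.09  0.45]
0.58 [239.  16.] 1008 0.0891 [524.7 330.1] [11.1 37.5] 81.5 mean [0.5254 0.3294]
to (0.642, -0.122, 0.15, -19.3): twist deg 8.1 total 0.0226 q6now 0.45; before-twist units [ 0.811 -7.255  3.481] ; after-twist units [ 0.813 -6.689  4.472]
t 12.03 tcp [0.5615 0.1897 0.1819] jaw yaw -11.2 x [ 0.003 -0.001 -1.   ] F [ 0.05 -0.13  0.63] T [ 0.05 -0.01 -0.04] gw 0.704 q [ 0.25  0.3   1.76 -0.    1.09  0.45]
to (0.642, -0.122, 0.15, -19.3): twist deg 8.1 total 0.0226 q6now 0.45; before-twist units [ 0.811 -7.255  3.481] ; after-twist units [ 0.813 -6.689  4.472]
```

View pics/w6.png

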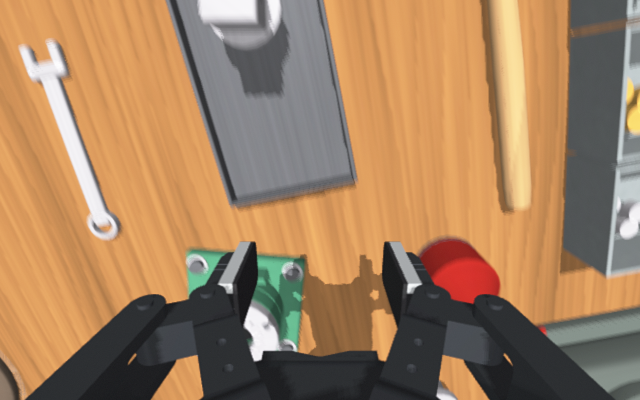

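Call:
drive_tool([
  [60, 0, -1, 0.48, 0],
  [60, 0, -1, 0.48, 0],
  [60, 0, -1, 0.48, 0],
  [60, 0, -1, 0.48, 0],
  [70, 0, -1, 0.48, 0],
])

```text
time: 12.65
tool_pos: [0.617, -0.0218, 0.1815]
eef_rot: [0.705, 0.067, 0.703, -0.067]
wrist_force: [0.5, 0.5, 0.9]
grip_width: 0.82
```

Call:
drive_tool([
  [85, 0, -1, 0.48, 0],
  [85, 0, -0.6, 0.5, 0.0226],
  [85, 0.6, 0, 0, 0],
  [85, 0, 0, 0, 0],
  [85, 0, 0, 0, 0],
])

```text
time: 13.28
tool_pos: [0.6429, -0.0907, 0.157]
eef_rot: [0.698, 0.117, 0.697, -0.117]
wrist_force: [0.1, -0.3, 0.4]
grip_width: 0.993
```

```bash
python3 wa.py w7 .642 -.122 .15 -19.3
```

```text
t 13.28 tcp [ 0.6429 -0.0907  0.157 ] jaw yaw -19.0 x [ 0.001  0.    -1.   ] F [ 0.11 -0.28  0.4 ] T [0.03 0.01 0.03] gw 0.993 q [-0.21  0.43  1.63  0.    1.08  0.12]
0.61 [332. 221.] 2492 0.086 [ 643.2 -120.4] [37.7 38. ] 71.1 mean [ 0.6436 -0.1191]
to (0.642, -0.122, 0.15, -19.3): twist deg 0.3 total 0.0008 q6now 0.12; before-twist units [ 0.187 -0.747  0.223] ; after-twist units [ 0.187 -0.746  0.227]
```

View pics/w7.png

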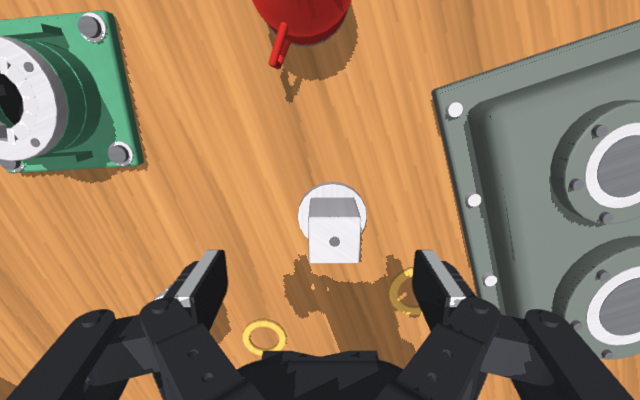

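Call:
drive_tool([
  [85, 0, -0.35, 0.125, 0],
  [85, 0.35, -0.35, 0.122, 0],
  [85, 0.8, 0, 0, 0],
  [85, 0.8, 0, 0, 0],
  [85, 0.8, 0, 0, 0],
])

```text
time: 14.0
tool_pos: [0.6421, -0.1225, 0.0442]
eef_rot: [0.697, 0.117, 0.698, -0.118]
wrist_force: [0.4, 0.4, -0.7]
grip_width: 0.994
```

Call:
drive_tool([
  [36, 0, 0, 0, 0],
  [30, 0, 0, 0, 0],
  [30, 0, 0, 0, 0],
  [30, 0, 0, 0, 0],
  [30, -0.3, 0, 0, 0],
])

```text
time: 14.62
tool_pos: [0.6413, -0.1207, 0.0573]
eef_rot: [0.696, 0.117, 0.698, -0.117]
wrist_force: [-0.5, 0.0, -4.4]
grip_width: 0.436
```

Call:
drive_tool([
  [30, -1, 0, 0, 0],
  [30, -1, 0, 0, 0],
  [30, -1, 0, 0, 0],
  [30, -1, 0, 0, 0],
  [30, -0.2, 0, 0, 0],
])

```text
time: 15.25
tool_pos: [0.6447, -0.1215, 0.2302]
eef_rot: [0.7, 0.117, 0.695, -0.117]
wrist_force: [0.6, -0.3, -4.5]
grip_width: 0.435
```

Call:
drive_tool([
  [30, 0, 0, 0, 0],
  [30, 0, 0, 0, 0],
  [30, 0, 0, 0, 0],
  [30, 0, 0, 0, 0],
  [30, 0, 0, 0, 0],
])

```text
time: 15.88
tool_pos: [0.6426, -0.1211, 0.2255]
eef_rot: [0.697, 0.117, 0.698, -0.117]
wrist_force: [-0.1, 0.2, -5.0]
grip_width: 0.439
```

```bash
cat > sz.py <<'E'
from g import *
from cell import imaging
fs=[]
s=info()
for i in range(2):
    c=imaging.read_camera("scene"); s=r.state(); fs.append(s["wrist_force"])
print(np.round(fs,2))
u,v=proj(c,[s["tool_pos"]])[0].astype(int); print(u,v)
cv2.imwrite(f"pics/{sys.argv[1]}.png",cv2.resize(c["img"][max(0,v-40):v+60,u-60:u+60],None,fx=6,fy=6,interpolation=cv2.INTER_CUBIC)[:,:,::-1])
E
python3 sz.py s2; python3 f.py w8
```

```text
t 15.88 tcp [ 0.6426 -0.1211  0.2255] jaw yaw -19.1 x [-0.001  0.    -1.   ] F [-0.06  0.23 -5.01] T [-0.02 -0.03  0.  ] gw 0.439 q [-0.25  0.37  1.57  0.    1.21  0.08]
[[-0.26  0.31 -4.28]
 [ 0.28 -0.27 -4.15]]
257 163
t 15.97 tcp [ 0.6428 -0.1212  0.2259] jaw yaw -19.1 x [-0.  0. -1.] F [ 0.28 -0.27 -4.15] T [-0.01 -0.03  0.02] gw 0.434 q [-0.25  0.37  1.57 -0.    1.21  0.08]
0.038 4739
0.037 3010
-0.008 1033
-0.009 903
0.039 864
top in tool yz mm [ 0.9 -0. ] [39.  62.3] 0.3 z rel tcp 0.03811350884514658
```

View pics/s2.png

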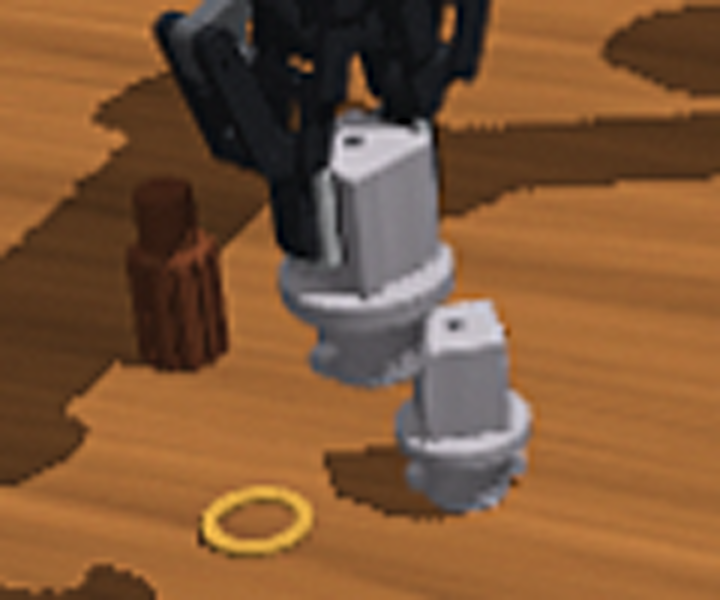

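Call:
drive_tool([
  [30, -0.1, 0.96, -0.7, 0],
  [30, 0, 0.96, -0.7, 0],
  [30, 0, 0.96, -0.7, 0],
  [30, 0, 0.96, -0.7, 0],
  [30, 0, 0.96, -0.7, 0],
])

```text
time: 16.65
tool_pos: [0.5728, 0.1075, 0.2305]
eef_rot: [0.698, 0.117, 0.697, -0.117]
wrist_force: [1.0, 0.3, -4.4]
grip_width: 0.434
```

Call:
drive_tool([
  [30, 0, 0.96, -0.7, 0],
  [30, 0, 0.96, -0.7, 0],
  [30, 0.6, 0.96, -0.7, 0],
  [30, 1, 0, 0, 0],
  [30, 1, 0, 0, 0],
])

```text
time: 17.27
tool_pos: [0.5317, 0.2437, 0.126]
eef_rot: [0.698, 0.117, 0.697, -0.116]
wrist_force: [0.4, 0.9, -4.5]
grip_width: 0.437
```

```bash
python3 g.py .5298 .2435 .06 -19
```

```text
t 17.27 tcp [0.5317 0.2437 0.126 ] jaw yaw -19.0 x [ 0.002  0.001 -1.   ] F [ 0.38  0.92 -4.45] T [-0.05 -0.03 -0.06] gw 0.437 q [ 0.36  0.35  1.81 -0.    0.98  0.69]
to (0.5298, 0.2435, 0.06, -19.0): twist deg 0.0 total 0.0001 q6now 0.69; before-twist units [ 1.65  -0.022 -0.047] ; after-twist units [ 1.65  -0.022 -0.047]
```

Call:
drive_tool([
  [30, 0.7, 0, 0, 0],
  [30, 0.6, 0, 0, 0],
  [30, 0.36, 0, 0, 0],
  [30, 0.04, 0, 0, 0],
  [30, 0.02, 0, 0, 0],
])

```text
time: 17.9
tool_pos: [0.5324, 0.2427, 0.0583]
eef_rot: [0.698, 0.118, 0.697, -0.117]
wrist_force: [0.5, 0.5, -4.0]
grip_width: 0.438
```

Call:
drive_tool([
  [30, 0.02, 0, 0, 0],
  [30, 0.02, 0, 0, 0],
  [30, 0.02, 0, 0, 0],
  [30, 0.02, 0, 0, 0],
  [30, 0.0, 0, 0, 0],
])

```text
time: 18.52
tool_pos: [0.5313, 0.2423, 0.054]
eef_rot: [0.697, 0.117, 0.697, -0.117]
wrist_force: [-0.2, 0.1, -4.9]
grip_width: 0.44
```

Call:
drive_tool([
  [30, 0.02, 0, 0, 0],
  [30, 0.02, 0, 0, 0],
  [30, 0.02, 0, 0, 0],
  [30, 0.02, 0, 0, 0],
  [30, 0.0, 0, 0, 0],
])

```text
time: 19.15
tool_pos: [0.5314, 0.2424, 0.052]
eef_rot: [0.697, 0.117, 0.697, -0.117]
wrist_force: [-4.0, -0.6, 6.1]
grip_width: 0.435
```

Call:
drive_tool([
  [60, 0, 0, 0, 0],
  [60, 0, 0, 0, 0],
  [60, 0, 0, 0, 0],
  [60, -0.5, 0, 0, 0],
  [60, -1, 0, 0, 0],
])

```text
time: 19.77
tool_pos: [0.53, 0.2418, 0.1106]
eef_rot: [0.696, 0.116, 0.699, -0.118]
wrist_force: [0.0, -0.2, -0.0]
grip_width: 0.705
```

Call:
drive_tool([
  [60, -1, 0, 0, 0],
  [60, -0.8, -0.8, 0, 0],
  [60, 0, -1, 0, 0],
  [70, 0, -1, 0, 0],
  [85, 0, -1, 0, 0],
])

```text
time: 20.4
tool_pos: [0.4819, 0.0978, 0.1846]
eef_rot: [0.698, 0.117, 0.696, -0.117]
wrist_force: [-0.1, -0.6, 0.2]
grip_width: 0.988
```

Call:
drive_tool([
  [85, 0, -1, 0, -0.0296],
  [85, 0, -0.4, -0.6, -0.0296],
  [85, 0, 0, 0, -0.0296],
  [85, 0, 0, 0, -0.0296],
  [85, 0, 0, 0, -0.0296],
])

```text
time: 21.02
tool_pos: [0.4431, 0.0485, 0.1844]
eef_rot: [0.676, -0.21, 0.674, 0.21]
wrist_force: [-0.0, -0.3, 0.1]
grip_width: 0.997
```

Call:
drive_tool([
  [85, 0, 0, 0, 0],
  [85, 0, 0, 0, 0],
  [85, 0, 0, 0, 0],
  [85, 0, 0, 0, 0],
  [85, 0, 0, 0, 0],
])

```text
time: 21.65
tool_pos: [0.4425, 0.0486, 0.1828]
eef_rot: [0.676, -0.208, 0.676, 0.208]
wrist_force: [-0.5, 0.3, 0.1]
grip_width: 0.992
```

```bash
python3 w.py k1; python3 g.py .4675 -.175 .15 34.4
```

```text
t 21.65 tcp [0.4425 0.0486 0.1828] jaw yaw 34.2 x [-0.  0. -1.] F [-0.5   0.32  0.11] T [-0.02  0.03 -0.01] gw 0.992 q [ 0.01  0.01  2.08  0.    1.04 -0.59]
t 21.7 tcp [0.4425 0.0486 0.1828] jaw yaw 34.2 x [-0.  0. -1.] F [ 0.53 -0.42 -0.18] T [-0.03  0.    0.04] gw 0.996 q [ 0.01  0.01  2.08  0.    1.04 -0.59]
to (0.4675, -0.175, 0.15, 34.4): twist deg -0.2 total -0.0006 q6now -0.59; before-twist units [ 0.82  -4.975 -2.626] ; after-twist units [ 0.82  -4.965 -2.643]
```

View pics/k1.png

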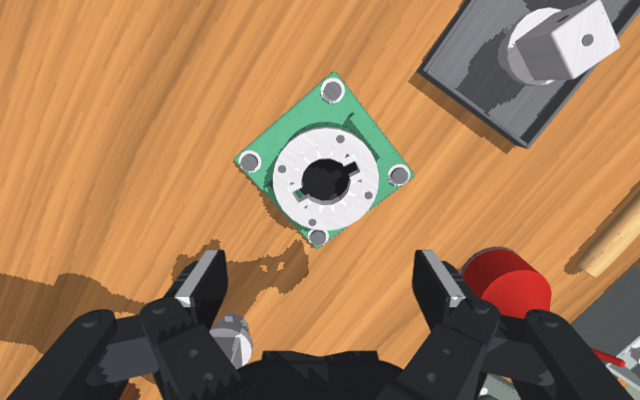

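```bash
cat > k.py <<'E'
from h import *
from cell import imaging
f=np.load("k1.npz",allow_pickle=True); c={k:f[k] for k in ("img","range_z","intrinsics","mount")}; c["k1"]=float(f["k1"]); s=dict(tool_pos=f["s_pos"],eef_rot=f["s_rot"])
W=cloud(c,s)
v,u=np.mgrid[0:400,0:640]
near=(np.hypot(W[...,0]-.4455,W[...,1]-.052)<.06)
print("zrim",np.median(W[...,2][near&(W[...,2]>.058)]))
m=near&(abs(W[...,2]-.065)<.004)
m8=(m*255).astype(np.uint8)
cs,_=cv2.findContours(m8,cv2.RETR_CCOMP,cv2.CHAIN_APPROX_NONE)
cs=sorted(cs,key=cv2.contourArea)[-2:]
for q in cs:
    P=onplane(c,q.reshape(-1,2)+0.0,.065,s)[:,:2]
    (cx,cy),R=cv2.minEnclosingCircle((P*1000).astype(np.float32)); print("circ",cx,cy,R,"area",cv2.contourArea(q))
    # algebraic fit
    A=np.c_[2*P,np.ones(len(P))]; x=np.linalg.lstsq(A,(P**2).sum(1),rcond=None)[0]; print(" fit",x[:2]*1000,np.sqrt(x[2]+x[:2]@x[:2])*1000)
    rr=np.hypot(*(P-x[:2]).T); g=np.degrees(np.arctan2(P[:,1]-x[1],P[:,0]-x[0]))
    if cv2.contourArea(q)<6000:
        print(np.c_[np.round(g),np.round(rr*1000,1)][rr>.0225].tolist())
# top-view from rectified orthographic at z=.065
n=500; sc=.0003
X,Y=np.meshgrid(np.arange(n)-n/2,np.arange(n)-n/2)
P=np.c_[(.4455+Y.ravel()*-sc),(.052-X.ravel()*sc),np.full(n*n,.065)]
q=proj(c,P,s).reshape(n,n,2).astype(np.float32)
im=cv2.remap(c["img"],q[...,0],q[...,1],cv2.INTER_CUBIC); cv2.imwrite("pics/rim.png",im[:,:,::-1])
d=imaging.cut_out("socket","wrist")[0]; P=W[d["region"]]; P=P[abs(P[:,2]-.014)<.004]
print("foot",cv2.minAreaRect((P[:,:2]*1000).astype(np.float32)))
for n in ("socket","socket_rim"):
  for d in imaging.landmark_of(n,"wrist")[:1]: print(n,d["conf"],onplane(c,d["uv"],.065 if n=="socket_rim" else 0,s))
E
python3 k.py
```

```text
zrim 0.25214315436605295
circ 443.84637451171875 55.2144660949707 29.95987319946289 area 2053.5
 fit [444.14832715  54.80206268] 22.68121323449787
[[75.0, 23.1], [74.0, 23.7], [74.0, 24.9], [73.0, 25.5], [73.0, 26.6], [72.0, 27.3], [73.0, 28.4], [72.0, 29.1], [69.0, 29.3], [67.0, 29.5], [66.0, 29.1], [63.0, 29.4], [62.0, 29.0], [61.0, 29.7], [59.0, 30.2], [58.0, 29.1], [56.0, 29.5], [54.0, 29.3], [53.0, 29.0], [51.0, 28.8], [50.0, 27.8], [50.0, 27.0], [49.0, 26.0], [49.0, 25.2], [48.0, 24.2], [48.0, 23.4], [-105.0, 23.3], [-104.0, 24.5], [-106.0, 25.1], [-105.0, 26.4], [-107.0, 27.0], [-108.0, 27.7], [-107.0, 29.0], [-110.0, 29.1], [-112.0, 29.2], [-114.0, 29.5], [-117.0, 29.7], [-118.0, 29.3], [-121.0, 29.6], [-122.0, 29.2], [-124.0, 29.7], [-126.0, 29.3], [-128.0, 29.8], [-129.0, 28.7], [-129.0, 27.9], [-130.0, 26.8], [-130.0, 26.0], [-131.0, 25.0], [-130.0, 24.1], [-132.0, 23.1]]
circ 443.8962097167969 54.427391052246094 44.87075424194336 area 8460.5
 fit [444.06158352  54.42934152] 44.20417917908799
foot ((444.4622802734375, 53.972625732421875), (130.28150939941406, 130.53533935546875), 73.9594955444336)
socket 0.97 [[0.44293709 0.05023073 0.        ]]
socket_rim 0.62 [[0.44456953 0.05242961 0.065     ]]
```

View pics/rim.png

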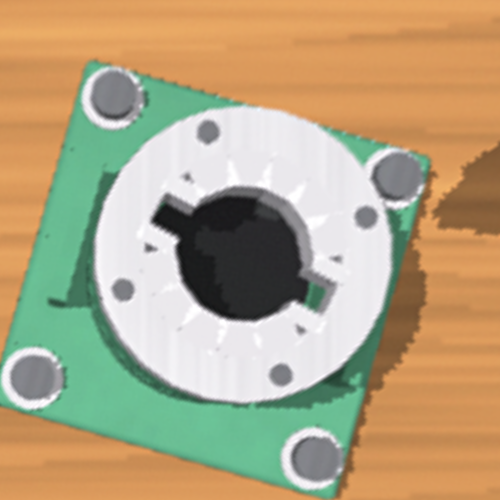

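Call:
drive_tool([
  [85, 0, -0.92, -0.53, 0],
  [85, 0, -0.92, -0.53, 0],
  [85, 0.3, -0.92, -0.53, 0],
  [85, 0.3, -0.9, -0.53, 0],
  [85, 0.2, -0.8, -0.5, 0],
])

```text
time: 22.48
tool_pos: [0.4561, -0.1593, 0.1504]
eef_rot: [0.676, -0.208, 0.676, 0.208]
wrist_force: [0.0, 0.4, -0.7]
grip_width: 0.99
```

Call:
drive_tool([
  [85, 0, 0, 0, 0],
  [85, 0, 0, 0, 0],
  [85, 0, 0, 0, 0],
  [85, 0, 0, 0, 0],
  [85, 0, 0, 0, 0],
])

```text
time: 23.1
tool_pos: [0.4564, -0.1573, 0.1511]
eef_rot: [0.676, -0.208, 0.676, 0.208]
wrist_force: [-0.3, -0.4, 0.0]
grip_width: 0.995
```

```bash
python3 wa.py w9 .4675 -.175 .05 34.4
```

```text
t 23.1 tcp [ 0.4564 -0.1573  0.1511] jaw yaw 34.3 x [ 0. -0. -1.] F [-0.32 -0.37  0.02] T [ 0.01  0.03 -0.03] gw 0.995 q [-0.42  0.13  2.03  0.    0.98 -1.02]
0.78 [319. 213.] 2699 0.0859 [ 465.7 -174.1] [38.  38.3] 33.6 mean [ 0.4648 -0.173 ]
to (0.4675, -0.175, 0.05, 34.4): twist deg -0.2 total -0.0004 q6now -1.02; before-twist units [ 2.525 -0.518 -0.015] ; after-twist units [ 2.525 -0.518 -0.016]
```

View pics/w9.png

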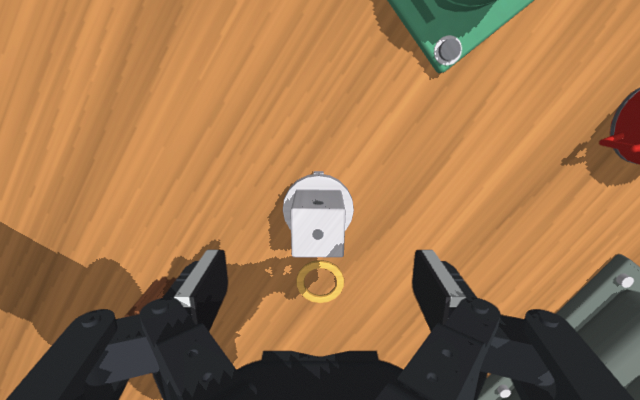

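Call:
drive_tool([
  [85, 0, -0.24, -0.02, 0.0015],
  [85, 0.3, -0.24, -0.02, 0],
  [85, 0.8, 0, 0, 0],
  [85, 0.8, 0, 0, 0],
  [85, 0.7, 0, 0, 0],
])

```text
time: 23.82
tool_pos: [0.4653, -0.1751, 0.0449]
eef_rot: [0.677, -0.204, 0.677, 0.205]
wrist_force: [-0.1, -0.9, -0.2]
grip_width: 0.995
```

Call:
drive_tool([
  [36, 0, 0, 0, 0],
  [30, 0, 0, 0, 0],
  [30, 0, 0, 0, 0],
  [30, 0, 0, 0, 0],
  [30, -0.3, 0, 0, 0],
], force=80)

```text
time: 24.45
tool_pos: [0.4635, -0.1737, 0.058]
eef_rot: [0.676, -0.204, 0.678, 0.206]
wrist_force: [-1.5, -0.4, -8.7]
grip_width: 0.435
```

Call:
drive_tool([
  [30, -1, 0, 0, 0.0296],
  [30, -1, 0, 0, 0.0296],
  [30, -1, 0, 0, 0.0296],
  [30, -0.3, 0, 0, 0.0296],
  [30, 0, 0, 0, 0.0296],
])

```text
time: 25.08
tool_pos: [0.4651, -0.1744, 0.192]
eef_rot: [0.697, 0.122, 0.696, -0.123]
wrist_force: [-0.4, -0.7, -8.8]
grip_width: 0.435
```

Call:
drive_tool([
  [30, 0, 0, 0, 0.0257],
  [30, 0, 0, 0, 0],
  [30, 0, 0, 0, 0],
  [30, 0, 0, 0, 0],
  [30, 0, 0, 0, 0],
])

```text
time: 25.7
tool_pos: [0.4655, -0.1746, 0.1907]
eef_rot: [0.685, 0.176, 0.685, -0.176]
wrist_force: [0.5, 0.2, -8.2]
grip_width: 0.437
```

```bash
python3 f.py w10; python3 g.py .4442 .0541 .2 -29
```

```text
t 25.7 tcp [ 0.4655 -0.1746  0.1907] jaw yaw -28.8 x [-0.  0. -1.] F [ 0.54  0.18 -8.16] T [-0.   -0.03  0.02] gw 0.437 q [-0.45  0.11  1.97 -0.    1.07  0.06]
0.037 4149
0.038 3723
-0.009 1070
-0.008 864
0.036 603
top in tool yz mm [0.9 0.1] [62.4 39.1] 89.7 z rel tcp 0.037872916954230895
t 25.75 tcp [ 0.4656 -0.1747  0.1908] jaw yaw -28.8 x [-0.  0. -1.] F [ 0.5  -0.18 -7.87] T [-0.01  0.02  0.05] gw 0.438 q [-0.45  0.11  1.97  0.    1.07  0.06]
to (0.4442, 0.0541, 0.2, -29.0): twist deg 0.2 total 0.0005 q6now 0.06; before-twist units [-0.23   4.753 -3.226] ; after-twist units [-0.23   4.743 -3.24 ]
```

View pics/w10.png

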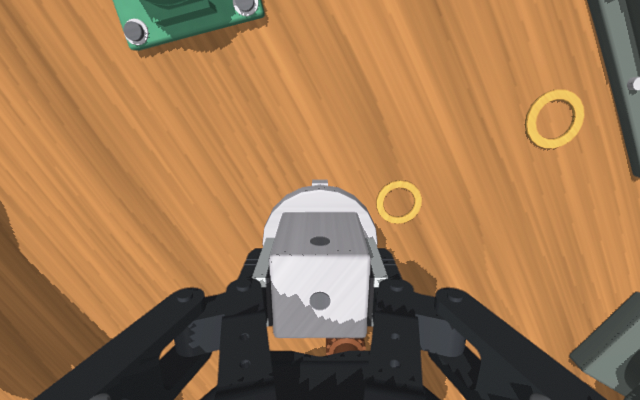

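Call:
drive_tool([
  [30, 0, 0.67, -0.81, 0],
  [30, 0, 0.67, -0.81, 0],
  [30, 0, 0.67, -0.81, 0],
  [30, 0, 0.67, -0.8, 0],
  [30, 0, 0, 0, 0],
])

```text
time: 26.38
tool_pos: [0.4022, -0.0161, 0.1904]
eef_rot: [0.684, 0.175, 0.686, -0.175]
wrist_force: [-0.3, -0.7, -7.6]
grip_width: 0.433
```

Call:
drive_tool([
  [30, 0, 0, 0, 0],
  [30, 0, 0, 0, 0],
  [30, 0, 0, 0, 0],
  [30, 0, 0, 0, 0],
  [30, 0, 0, 0, 0],
])

```text
time: 27.0
tool_pos: [0.4043, -0.0187, 0.1908]
eef_rot: [0.685, 0.176, 0.685, -0.176]
wrist_force: [-0.5, 0.6, -8.0]
grip_width: 0.437
```

```bash
python3 w.py k2; sed -e 's/k1.npz/k2.npz/; s/rim.png/rim2.png/' k.py > k2.py; python3 k2.py
```

```text
t 27.0 tcp [ 0.4043 -0.0187  0.1908] jaw yaw -28.9 x [-0.  0. -1.] F [-0.54  0.56 -7.96] T [-0.03  0.05 -0.01] gw 0.437 q [-0.15 -0.08  2.16  0.    1.07  0.35]
zrim 0.06531122099373857
circ 444.2539367675781 53.88252258300781 29.60186767578125 area 2569.0
 fit [444.64382782  53.98007401] 22.970795481434692
[[73.0, 28.8], [71.0, 29.4], [70.0, 29.3], [68.0, 29.1], [67.0, 29.1], [65.0, 29.0], [64.0, 28.9], [62.0, 28.9], [61.0, 28.9], [59.0, 28.9], [58.0, 29.0], [56.0, 29.0], [55.0, 29.1], [53.0, 29.2], [52.0, 29.3], [50.0, 28.7], [50.0, 28.0], [50.0, 27.3], [49.0, 26.6], [49.0, 25.9], [49.0, 25.2], [48.0, 24.5], [48.0, 23.9], [47.0, 23.2], [-104.0, 22.6], [-104.0, 23.3], [-105.0, 24.1], [-105.0, 24.9], [-106.0, 25.6], [-106.0, 26.4], [-106.0, 27.2], [-107.0, 28.0], [-107.0, 28.7], [-109.0, 29.4], [-111.0, 29.2], [-112.0, 29.1], [-114.0, 29.1], [-115.0, 29.8], [-117.0, 29.8], [-119.0, 28.9], [-120.0, 29.0], [-122.0, 29.8], [-123.0, 29.0], [-125.0, 29.9], [-127.0, 29.2], [-128.0, 29.3], [-130.0, 28.7], [-130.0, 27.9], [-131.0, 27.1], [-131.0, 26.3], [-131.0, 25.6], [-132.0, 24.8], [-132.0, 24.0], [-133.0, 23.3], [77.0, 22.6], [76.0, 23.3], [76.0, 24.0], [75.0, 24.7], [75.0, 25.4], [75.0, 26.1], [74.0, 26.8], [74.0, 27.5], [73.0, 28.1]]
circ 444.663330078125 54.04187774658203 44.83208084106445 area 10352.0
 fit [444.55131847  53.85290589] 44.165009346928564
foot ((444.5474548339844, 54.01716232299805), (130.05992126464844, 130.7902374267578), 74.0988998413086)
socket 0.62 [[0.44412388 0.05065223 0.        ]]
socket_rim 0.92 [[0.44469368 0.05184688 0.065     ]]
```

View pics/k2.png

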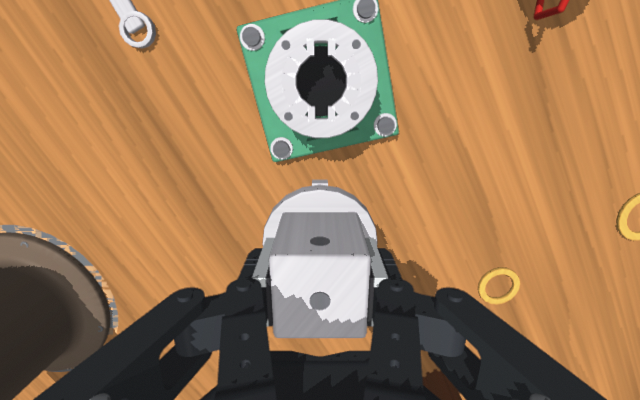

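```bash
cat > fl.py <<'E'
from g import *
from scipy.optimize import least_squares
def flange(c,s,full=False):
    W=cloud(c,s); T=(W-s["tool_pos"])@Rt(s)
    m=(T[...,0]>.004)&(T[...,0]<.013)&(abs(T[...,2])<.034)&(T[...,1]>0)&(T[...,1]<.04)
    m8=cv2.morphologyEx((m*255).astype(np.uint8),cv2.MORPH_OPEN,np.ones((3,3)))
    x=np.median(T[m8>0][:,0])
    # outer edge: for each column the topmost
    P=[]
    for u in range(230,410):
        v=np.nonzero(m8[:,u])[0]
        if len(v): P.append((u,v[0]-.5))
    P=np.array(P); zw=s["tool_pos"][2]-x
    w=onplane(c,P,zw,s); q=((w-s["tool_pos"])@Rt(s))[:,1:]
    q=q[(q[:,0]>.014)]
    f=lambda p:np.hypot(q[:,0]-p[0],q[:,1]-p[1])-.030
    r_=least_squares(f,[0,0],loss="soft_l1",f_scale=.0005); g=lambda p:np.hypot(q[:,0]-p[0],q[:,1]-p[1])-p[2]
    r2=least_squares(g,[0,0,.03],loss="soft_l1",f_scale=.0005)
    print("flange x",x,"centre yz",np.round(r_.x*1000,2),"free",np.round(r2.x*1000,2),"n",len(q),"rms",np.sqrt((r_.fun**2).mean())*1000)
    return r_.x
if __name__=="__main__":
    f=np.load(sys.argv[1],allow_pickle=True); c={k:f[k] for k in ("img","range_z","intrinsics","mount")}; c["k1"]=float(f["k1"]); s=dict(tool_pos=f["s_pos"],eef_rot=f["s_rot"])
    o=flange(c,s)
    D=(np.array([.4446,.0540,.15])-s["tool_pos"])@Rt(s); print("socket in tool",D[1:]*1000,"move units",(D[1:]-o)/.04)
E
python3 fl.py k2.npz
```

```text
flange x 0.00811491705115265 centre yz [ 1.69 -0.76] free [ 2.96 -0.73 28.89] n 105 rms 0.3102069625531619
socket in tool [83.12968074  0.20324238] move units [2.03603487 0.02403983]
```

Call:
drive_tool([
  [30, 0, 0.68, 0.01, 0],
  [30, 0, 0.68, 0, 0],
  [30, 0.5, 0.68, 0, 0],
  [30, 0.8, 0, 0, 0],
  [30, 0.4, 0, 0, 0],
])

```text
time: 27.82
tool_pos: [0.4424, 0.0531, 0.1211]
eef_rot: [0.684, 0.176, 0.686, -0.176]
wrist_force: [-1.1, 0.2, -8.0]
grip_width: 0.43
```

Call:
drive_tool([
  [30, 0, 0, 0, 0],
  [30, 0, 0, 0, 0],
  [30, 0, 0, 0, 0],
  [30, 0, 0, 0, 0],
  [30, 0, 0, 0, 0],
])

```text
time: 28.45
tool_pos: [0.4443, 0.0528, 0.1234]
eef_rot: [0.685, 0.176, 0.684, -0.176]
wrist_force: [0.0, 0.6, -8.0]
grip_width: 0.437
```

```bash
python3 w.py k3; python3 fl.py k3.npz; python3 f.py k3b; python3 sz.py k3s
```

```text
t 28.45 tcp [0.4443 0.0528 0.1234] jaw yaw -28.9 x [ 0.001  0.    -1.   ] F [ 0.04  0.64 -8.02] T [ 0.   -0.03  0.03] gw 0.437 q [0.02 0.11 2.12 0.   0.91 0.52]
flange x 0.008159706740871608 centre yz [ 1.61 -0.68] free [ 2.92 -0.67 28.85] n 106 rms 0.288224891946472
socket in tool [ 1.2457215  -0.27779158] move units [-0.00901574  0.0099419 ]
t 28.5 tcp [0.4442 0.0528 0.1232] jaw yaw -28.9 x [ 0.001  0.    -1.   ] F [-0.16 -1.01 -8.  ] T [-0.01 -0.    0.03] gw 0.438 q [0.02 0.11 2.12 0.   0.91 0.52]
0.037 4062
0.038 3719
-0.009 1088
-0.008 868
0.036 649
top in tool yz mm [1.1 0.2] [39.3 62.3] 0.2 z rel tcp 0.037876365516404456
t 28.55 tcp [0.444  0.0528 0.1231] jaw yaw -28.9 x [ 0.  0. -1.] F [-0.01  0.02 -7.65] T [-0.05  0.02  0.01] gw 0.436 q [ 0.02  0.11  2.12 -0.    0.91  0.52]
[[-0.    0.18 -8.04]
 [-0.81 -0.01 -8.2 ]]
362 174
```

View pics/k3.png

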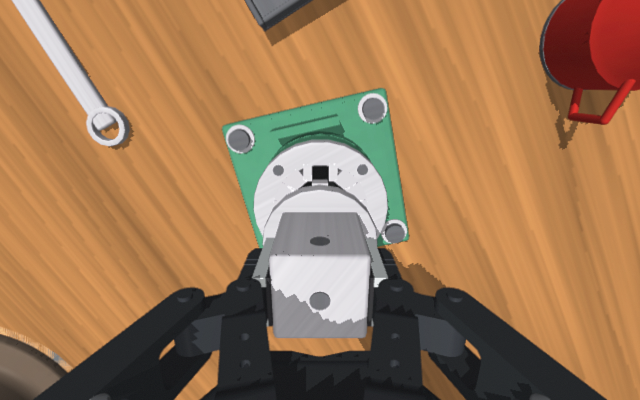

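View pics/k3s.png

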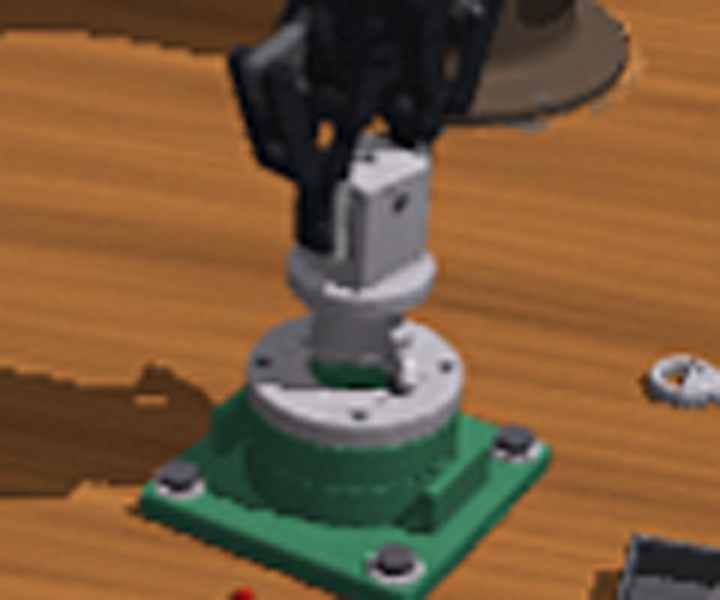

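Call:
drive_tool([
  [30, 0.1, 0, 0, 0],
  [30, 0.08, 0, 0, 0],
  [30, 0.06, 0, 0, 0],
  [30, 0.05, 0, 0, 0],
  [30, 0.05, 0, 0, 0],
])

```text
time: 29.28
tool_pos: [0.444, 0.0528, 0.1091]
eef_rot: [0.685, 0.176, 0.685, -0.176]
wrist_force: [0.5, -0.0, -7.7]
grip_width: 0.434
```

Call:
drive_tool([
  [30, 0.05, 0, 0, 0],
  [30, 0.05, 0, 0, 0],
  [30, 0.03, 0, 0, 0],
  [30, 0.03, 0, 0, 0],
  [30, 0, 0, 0, 0],
])

```text
time: 29.9
tool_pos: [0.444, 0.0528, 0.1028]
eef_rot: [0.685, 0.176, 0.685, -0.176]
wrist_force: [-0.1, -0.3, -7.1]
grip_width: 0.433
```

Call:
drive_tool([
  [30, 0.04, 0, 0, 0],
  [30, 0.04, 0, 0, 0],
  [30, 0.04, 0, 0, 0],
  [30, 0.04, 0, 0, 0],
  [30, 0.04, 0, 0, 0],
])

```text
time: 30.52
tool_pos: [0.4439, 0.0528, 0.0947]
eef_rot: [0.685, 0.176, 0.685, -0.176]
wrist_force: [-0.2, -0.1, -7.6]
grip_width: 0.436
```

Call:
drive_tool([
  [30, 0.04, 0, 0, 0],
  [30, 0.04, 0, 0, 0],
  [30, 0.04, 0, 0, 0],
  [30, 0.04, 0, 0, 0],
  [30, 0.03, 0, 0, 0],
])

```text
time: 31.15
tool_pos: [0.444, 0.0528, 0.0872]
eef_rot: [0.685, 0.176, 0.685, -0.176]
wrist_force: [0.1, -0.9, -7.8]
grip_width: 0.437
```

Call:
drive_tool([
  [30, 0.03, 0, 0, 0],
  [30, 0.03, 0, 0, 0],
  [30, 0.02, 0, 0, 0],
  [30, 0.01, 0, 0, 0],
  [30, 0, 0, 0, 0],
])

```text
time: 31.78
tool_pos: [0.4439, 0.0528, 0.0837]
eef_rot: [0.685, 0.176, 0.685, -0.176]
wrist_force: [-0.9, -0.0, -8.3]
grip_width: 0.433
```

Call:
drive_tool([
  [30, 0.01, 0, 0, 0],
  [30, 0.01, 0, 0, 0],
  [30, 0.01, 0, 0, 0],
  [30, 0.01, 0, 0, 0],
  [30, 0, 0, 0, 0],
])

```text
time: 32.4
tool_pos: [0.4441, 0.0529, 0.0832]
eef_rot: [0.685, 0.176, 0.685, -0.176]
wrist_force: [-4.2, 0.2, 6.4]
grip_width: 0.435
```

Call:
drive_tool([
  [30, -0.02, 0, -0.004, 0.02],
  [30, 0, 0, -0.004, 0.02],
  [30, 0, 0, -0.004, 0.02],
  [30, 0, 0, -0.004, 0.02],
  [30, 0, 0, -0.004, 0.02],
])

```text
time: 33.02
tool_pos: [0.4437, 0.0526, 0.0832]
eef_rot: [0.597, 0.38, 0.596, -0.38]
wrist_force: [-1.3, -2.5, -1.4]
grip_width: 0.436
```

```bash
python3 g.py
```

```text
t 33.02 tcp [0.4437 0.0526 0.0832] jaw yaw -65.0 x [ 0.001 -0.002 -1.   ] F [-1.33 -2.47 -1.39] T [-0.44  0.42  0.12] gw 0.436 q [ 0.02  0.18  2.15 -0.    0.81  1.16]
```

Turning freely (36° so far). Continue.

Call:
drive_tool([
  [30, 0, 0, -0.004, 0.02],
  [30, 0, 0, -0.004, 0.02],
  [30, 0, 0, -0.004, 0.02],
  [30, 0, 0, -0.004, 0.02],
  [30, 0, 0, -0.003, 0.015],
])

```text
time: 33.65
tool_pos: [0.4434, 0.0532, 0.0832]
eef_rot: [-0.459, -0.538, -0.458, 0.539]
wrist_force: [-2.2, -4.0, 0.4]
grip_width: 0.432
```

```bash
python3 g.py
```

```text
t 33.65 tcp [0.4434 0.0532 0.0832] jaw yaw -99.2 x [ 0.    -0.002 -1.   ] F [-2.2  -3.96  0.43] T [-0.52  0.49  0.07] gw 0.432 q [ 0.02  0.18  2.15 -0.    0.81  1.76]
```

Call:
drive_tool([
  [30, 0, 0, 0, 0.004],
  [30, 0, 0, -0.002, 0.004],
  [30, 0, 0, 0, 0.003],
  [30, 0, 0, -0.002, 0.003],
  [30, 0, 0, 0, 0.001],
])

```text
time: 34.28
tool_pos: [0.4435, 0.054, 0.0832]
eef_rot: [-0.433, -0.559, -0.433, 0.559]
wrist_force: [-2.9, -4.4, 2.3]
grip_width: 0.436
```

```bash
python3 g.py
```

```text
t 34.27 tcp [0.4435 0.054  0.0832] jaw yaw -104.4 x [ 0.    -0.001 -1.   ] F [-2.85 -4.39  2.27] T [-0.61  0.62  0.16] gw 0.436 q [ 0.02  0.18  2.15 -0.    0.81  1.85]
```

Call:
drive_tool([
  [30, 0, 0, 0, 0.002],
  [30, 0, 0, 0, 0.002],
  [30, 0, 0, 0, 0.002],
  [30, 0, 0, 0, 0],
  [30, 0, 0, 0, 0],
])

```text
time: 34.9
tool_pos: [0.4434, 0.0541, 0.0832]
eef_rot: [-0.423, -0.567, -0.423, 0.567]
wrist_force: [-3.5, -4.8, 3.4]
grip_width: 0.433
```

```bash
python3 g.py
```

```text
t 34.9 tcp [0.4434 0.0541 0.0832] jaw yaw -106.5 x [ 0.    -0.001 -1.   ] F [-3.53 -4.81  3.44] T [-0.7   0.68  0.41] gw 0.433 q [ 0.02  0.18  2.15 -0.    0.81  1.88]
```

Call:
drive_tool([
  [30, 0, 0, 0, 0.002],
  [30, 0, 0, 0, 0],
  [30, 0, 0, 0, 0],
  [30, 0, 0, 0, 0],
  [30, 0, 0, 0, 0],
])

```text
time: 35.52
tool_pos: [0.4434, 0.054, 0.0832]
eef_rot: [-0.42, -0.569, -0.42, 0.569]
wrist_force: [-3.5, -4.6, 4.6]
grip_width: 0.435
```

```bash
python3 g.py
```

```text
t 35.52 tcp [0.4434 0.054  0.0832] jaw yaw -107.1 x [ 0.    -0.001 -1.   ] F [-3.46 -4.63  4.58] T [-0.54  0.73  0.94] gw 0.435 q [ 0.02  0.18  2.15 -0.    0.81  1.9 ]
```

Call:
drive_tool([
  [60, 0, 0, 0, 0],
  [60, 0, 0, 0, 0],
  [60, 0, 0, 0, 0],
  [60, -0.5, 0, 0, 0],
  [60, -1, 0, 0, 0],
])

```text
time: 36.15
tool_pos: [0.4417, 0.0545, 0.1419]
eef_rot: [-0.418, -0.569, -0.42, 0.571]
wrist_force: [0.5, -1.4, 0.4]
grip_width: 0.702
```

Call:
drive_tool([
  [60, -1, 0, 0, 0],
  [60, -1, -0.3, 0, 0],
  [60, 0, -0.3, 0, 0],
  [60, 0, 0, 0, 0],
  [60, 0, 0, 0, 0],
])

```text
time: 36.78
tool_pos: [0.4195, 0.0614, 0.2215]
eef_rot: [-0.418, -0.569, -0.419, 0.57]
wrist_force: [0.0, 0.2, 0.2]
grip_width: 0.704
```

```bash
python3 wa.py e1
python3 - <<'E'
from g import *
from cell import imaging
c=imaging.read_camera("top"); W=cloud(c); cv2.imwrite("pics/etop.png",c["img"][:,:,::-1])
for d in imaging.cut_out("adapter_1","top"):
    P=W[d["region"]]; P=P[np.isfinite(P[:,0])]; z=np.percentile(P[:,2],97); t=P[abs(P[:,2]-z)<.005]
    rc=cv2.minAreaRect((t[:,:2]*1000).astype(np.float32)); print(round(d["conf"],2),np.round(d["uv"]),"ztop",round(z,4),np.round(rc[0],1),np.round(rc[1],1),round(rc[2],1))
c=imaging.read_camera("scene"); cv2.imwrite("pics/escene.png",c["img"][:,:,::-1])
E
```

```text
t 36.77 tcp [0.4195 0.0614 0.2215] jaw yaw -107.3 x [-0.002 -0.    -1.   ] F [0.04 0.15 0.17] T [-0.1   0.03  0.04] gw 0.704 q [ 0.04 -0.08  2.09  0.    1.14  1.92]
0.96 [318. 148.] 55 0.0861 [461.7  48.7] [35.5  0.4] 73.6 mean [0.4614 0.0479]
0.78 [101. 115.] 1962 0.0892 [530.5 242.4] [39.3 38.1] 69.8 mean [0.5301 0.2397]
0.78 [ 26. 152.] 460 0.0864 [512.9 302.4] [63.9 38.6] 68.8 mean [0.5188 0.3271]
0.97 [150. 219.] ztop 0.0924 [528.5 342.9] [36.8 35.7] 78.8
0.74 [197. 214.] ztop 0.0922 [532.  241.8] [38.8 36. ] 70.9
0.6 [286. 149.] ztop 0.1197 [689.6  67.3] [10.2  3.6] 76.2
```

View pics/e1.png

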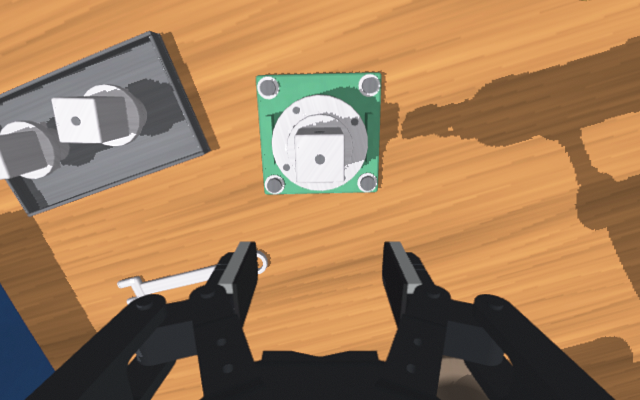

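View pics/escene.png

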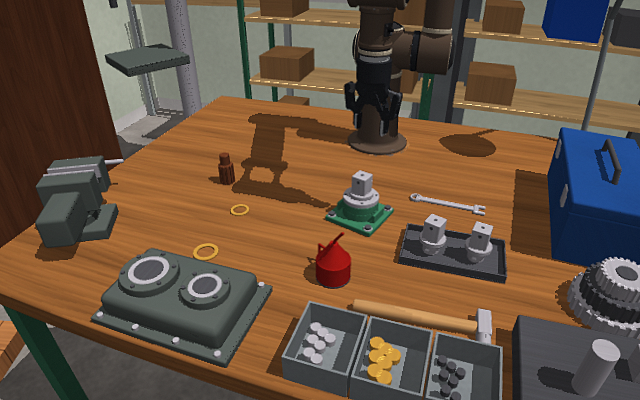

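Run:
```python
from g import *
from cell import imaging,ticket
s=r.state(); c=imaging.read_camera("wrist"); W=cloud(c,s)
m=(np.hypot(W[...,0]-.4446,W[...,1]-.054)<.035)&(abs(W[...,2]-.121)<.006)
t=W[m]; rc=cv2.minAreaRect((t[:,:2]*1000).astype(np.float32)); print(np.median(t[:,2]),rc)
m=(np.hypot(W[...,0]-.4446,W[...,1]-.054)<.09)&(abs(W[...,2]-.014)<.004)
print(cv2.minAreaRect((W[m][:,:2]*1000).astype(np.float32)))
m=(np.hypot(W[...,0]-.4446,W[...,1]-.054)<.029)&(abs(W[...,2]-.075)<.006); print("flange",np.median(W[m][:,2]))
if abs(np.median(t[:,2])-.121)<.002: ticket.job_done(); print("done")
```

```text
0.12107959998145204 ((443.64141845703125, 54.02564239501953), (37.96335220336914, 37.884239196777344), 73.80096435546875)
((444.46142578125, 53.781341552734375), (130.40274047851562, 129.5673370361328), 73.9750747680664)
flange 0.07502823883205129
the job is handed in; nothing more can be done
done
```

I handed the job in at about 37 s of the 72 s. No verdict was reported, but every final check agreed with the goal.

- **Weighing:** two of the adapters weighed about 4.2 N when lifted, so they are hollow. The third weighed about 8 N, so it is the solid one.
- **Tray:** the two hollow adapters are upright in the steel tray, about 10 cm apart. Each was lowered slowly until the upward force reached about 6 N, then released. In the last picture both stand inside the walls.
- **Socket:** I lined the solid adapter's lugs up with the slots by camera, so they passed through without turning and it seated with a light push. I then turned it clockwise about 78° until the twist resistance rose to 0.9 N m at the stop, and let go.
- **Last checks:**
  - The solid adapter's top is at 121.1 mm and its flange at 75.0 mm, against 121 and 75 mm for flush.
  - Its axis is within about 1 mm of the socket's.
  - It is within about 0.2° of the socket's axes.
- **Rest of the bench:** the gripper is clear and touches nothing. The other items look unmoved in the final picture, but I did not re-measure their positions.

In two wrist-camera fits, the held adapter's flange appeared about 0.7 mm off-centre along the jaws, which a measurement of its top did not show. I mostly trusted the top measurement, and the insertion met no side force.

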